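# Tape rolls back on the pegboard hook

### The arm

A 6-joint arm with a two-finger parallel gripper is mounted at the origin on the work surface. World frame = base frame: x ahead of the robot, y to its left, z up, the work surface at z = 0. Lengths are in m, angles in rad, forces in N, time in s.
With the tool pointing down it reaches from about 0.275 to 0.75 m from the base axis. Payload 10.2 kg.
Tool frame: the origin (TCP) lies on the centre line of the jaws, within the pads' length; the fingertips stand 11 mm ahead of it and the grasp point (between the pads) lies 8 mm behind it; x points along the fingers, z is the direction in which the jaws open and shut, and the axes are right-handed (so a half turn about x gives the same grasp; the last joint's range is limited). The gripper opens to 88 mm and grips with 3 to 60 N. Pads are 18 mm wide; open, the fingers measure 123 mm over their backs; the gripper's body (75 mm by 187 mm) begins 45 mm behind the grasp point.
Start: joints at [-1.377, 0.313, 1.498, -0, 1.331, -0.223], TCP at [0.213, -0.48, 0.25] pointing down, gripper open.
Joint ranges: [-2.94, 2.94], [-0.97, 2.17], [0.19, 2.56], [-1.23, 4.37], [0.02, 3.11], [-2.88, 2.88]. Speed limits (rad/s): [2.39, 2.39, 3.01, 3.14, 3.14, 3.14].

### API

Orientations are given as [roll, pitch, yaw] about the fixed x, y, z axes, in that order (R = Rz(yaw) Ry(pitch) Rx(roll)).
In Python, from station import bot gives the robot as it stands. The module is installed in compiled form; this text tells all that it offers.
- The arm moves only by the tool drive_tool, never from a script. Its argument "increments" is a list of rows, each an object with "travel": the shift along the tool's x, y, z in units of 3 cm (1.0 is 3 cm), a list of three; "dr": the turn, a rotation vector about the tool's x, y, z in units of 6 degrees (1.0 is 6 degrees), a list of three; "jaw": the closure, from -1 (fully open) to 1 (shut), so that 0 is half open. In form: [{"travel": [x, y, z], "dr": [ax, ay, az], "jaw": jaw}, ...]. A call has 1 to 5 rows; each row shifts and turns the commanded pose from where the row before left it, along the tool's axes as they then stand; what a row does not reach is not made up. A row lasts 1/12 s, in which the tool goes at most 41.7 mm and 7.16 degrees, less where a joint would pass 70% of its speed; a pose out of reach is approached as far as the arm can. A call with a number of a shift or a turn outside -1 to 1 is refused whole. A call with a gripper value outside its range is refused whole. The fingers move at their own pace and stop on an object; the grip force is fixed at half the most. Time passes only in rows, so rows that do not move let the fingers close. It gives the time, the measured TCP pose, the force and the opening at its end, in the units of the state.
- bot.sense(): the state, without advancing time (a new reading comes with each control period).
- bot.get_image(name): name is "scene" or "side" or "wrist"; returns (picture, depth): 480x640x3 uint8, red, green, blue; 480x640 float32, m along the optical axis (not along the pixel's ray), 0 where there is no reading.
- bot.camera_params(name): a dict with "mtx" (3x3 intrinsics, pixels), "rvec" (rotation vector, rad) and "tvec" (3), from world to camera coordinates, as OpenCV has them. Camera axes: x right, y down, z forward; pixel columns grow to the right and rows downward; lengths in m; the calibration is good to about 2 mm. A picture is of the moment at which its call begins: read the wrist's pose just before it. camera_params takes no time and is no camera call; for the wrist camera it gives the pose at the moment of the call.
- bot.job_done(): hands the job in, once; it reports no verdict.
The state is a dict: "time": time; "joints": joint angles; "joint_vel": joint speeds; "joint_torque": joint torques, N m; "eef_pos": TCP position; "tcp_rot": TCP orientation; "ft_force": force on the tool from outside, world axes, zero at the start; "torque": the same for the moment, N m; "finger_gap": finger opening in m.
Only numpy, scipy, OpenCV 4.12 (cv2) and the standard library are available. Lean on these libraries where they do the work, as an engineer would, in place of code of your own. Each camera call takes 0.05 s, during which the arm holds its last target.

### The job

Put the three rolls of tape away on the long hook of the desk pegboard, the widest at the back, then the middle one, the narrowest in front, and slide them back so that they sit snugly against the board and one another. The pegboard only stands on the desk, so do not shove it out of place, and leave the recorder, the cassette and the book where they are.

Things in the scene. Friction and masses are not known exactly. Their poses are not given: they have to be found in the camera images.
- roll_wide: Orange roll of tape, 38 mm wide, 0.10 kg, 64 mm outside diameter, cardboard core with a 27 mm hole. Origin at its centre, y axis along the hole (both ends alike). Starts standing on edge in a compartment of the tray.
- roll_mid: Green roll of tape, 25 mm wide, 0.07 kg, 64 mm outside diameter, cardboard core with a 27 mm hole. Origin at its centre, y axis along the hole (both ends alike). Starts standing on edge in a compartment of the tray.
- roll_narrow: Blue roll of tape, 19 mm wide, 0.05 kg, 64 mm outside diameter, cardboard core with a 27 mm hole. Origin at its centre, y axis along the hole (both ends alike). Starts standing on edge in a compartment of the tray. Pinched across its flat ends, a roll holds the fingers apart by its width, which tells it from the others.
- tray: Fixed plywood tray, 238 mm (x) by 95 mm (y), walls 32 mm high and 4 mm thick, floor 4 mm, parted along x by two cross walls into three equal compartments, one roll in each (which is where varies). Origin under its centre on the desk.
- stand: Free-standing pegboard, about 3.5 kg, not fixed: pushed hard (above roughly 15 N at hook height) it slides or tips. Origin on the desk right below the root of its hook, which runs out along the stand's -y. White upright panel 300 mm wide (x), 8 mm thick, top 222 mm above the desk, front face in the plane y = 0, facing -y. Base plate 10 mm thick, y = -100 to +120 mm.
- slot (a point): Middle of the upright slot in the panel's front face, 172.5 mm above the desk; the root of the long hook is clamped in this slot. How high is not reported and differs each time: the axis of the hook's level rod lies 145 to 200 mm above the desk, right above the stand's origin line (x = 0). Find the height by touch or by sight. It stays clamped in use.
- below_bend (a point): Point on the desk straight below the hook's bend, 155 mm out from the panel. The hook is a 6 mm round steel rod, level along the stand's -y to here, then bent up at 45 degrees, 24 mm out and 24 mm up (rod axis). So bent, it does not let a 27 mm hole over its end level: a roll passes only tilted, its axis rising outward by 20 to 25 degrees. A hung roll's centre lies 10.5 mm below the rod's axis.
- recorder: Bystander: flat black cassette recorder, 150 by 260 by 46 mm, origin under its centre.
- cassette: Bystander: cassette in a clear case, 109 by 70 by 16 mm, origin under its centre.
- book: Bystander: green paperback, 193 by 133 by 18 mm, origin under its centre.
There are look-alikes about, which are no part of the job. What is shaped like the roll_mid but black or pink is not meant.

How it is judged:
On the way, in this order (a step that is already met when the one before it is completed fails the run):
1. the widest roll hangs on the hook, let go (x of roll_wide in the frame of stand between -0.012 and 0.012 m and z of roll_wide in the frame of stand between 0.128 and 0.195 m and y of roll_wide in the frame of stand between -0.145 and 0 m and angle between the y axis of roll_wide and the y axis of stand, either way round below 0.15 rad and contact force between the fingers and roll_wide below 0.05 N), for 0.2 s.
2. the middle roll hangs on the hook, let go (x of roll_mid in the frame of stand between -0.012 and 0.012 m and z of roll_mid in the frame of stand between 0.128 and 0.195 m and y of roll_mid in the frame of stand between -0.145 and 0 m and angle between the y axis of roll_mid and the y axis of stand, either way round below 0.15 rad and contact force between the fingers and roll_mid below 0.05 N), for 0.2 s.
3. the narrowest roll hangs on the hook, let go (x of roll_narrow in the frame of stand between -0.012 and 0.012 m and z of roll_narrow in the frame of stand between 0.128 and 0.195 m and y of roll_narrow in the frame of stand between -0.145 and 0 m and angle between the y axis of roll_narrow and the y axis of stand, either way round below 0.15 rad and contact force between the fingers and roll_narrow below 0.05 N), for 0.2 s.
At the end, for the whole second after the job is handed in: All three rolls hang level and at rest on the hook, let go: the widest within 3 mm of the panel, then the middle one (gaps behind it 5 mm in all at most), then the narrowest (7 mm in all at most); the pegboard stands upright within 20 mm of where it stood (x of roll_wide in the frame of stand between -0.012 and 0.012 m and z of roll_wide in the frame of stand between 0.128 and 0.195 m and y of roll_wide in the frame of stand above -0.022 m and angle between the y axis of each of roll_wide, roll_mid, roll_narrow and the y axis of stand, either way round below 0.15 rad and linear speed of each of roll_wide, roll_mid, roll_narrow below 0.02 m/s and x of roll_mid in the frame of stand between -0.012 and 0.012 m and z of roll_mid in the frame of stand between 0.128 and 0.195 m and y of roll_mid in the frame of stand between -0.0555 and -0.045 m and x of roll_narrow in the frame of stand between -0.012 and 0.012 m and z of roll_narrow in the frame of stand between 0.128 and 0.195 m and y of roll_narrow in the frame of stand between -0.0795 and -0.066 m and distance of stand from where it was at the start of the episode below 0.02 m and angle between stand's own z axis and vertical below 0.03 rad); the robot touches nothing.
It fails at once if the pegboard is shoved more than 25 mm or tipped (distance of stand from where it was at the start of the episode above 0.025 m or angle between stand's own z axis and vertical above 0.15 rad).
It fails at once if the recorder is moved more than 25 mm (distance of recorder from where it was at the start of the episode above 0.025 m).
It fails at once if the cassette is moved more than 25 mm (distance of cassette from where it was at the start of the episode above 0.025 m).
It fails at once if the book is moved more than 25 mm (distance of book from where it was at the start of the episode above 0.025 m).
It also fails if it takes over 72 s, if anything falls off the work surface, if the arm or the gripper's body presses on something with over 40 N, if the wrist force passes 120 N, or if a joint passes its speed limit or range.

## Working session

There is one attempt and no reset: what is moved stays moved. The work goes in short steps, Python scripts to look and compute and a tool call to move; the robot and the scene stay as the last step left them, time stands still between calls to the robot, and variables do not carry over. Pictures are saved under pics/ and viewed, and the job is handed in when it is done.

Besides the shell and the picture viewer there is one more tool, called after ">>>" in YAML: its name, and indented under it one key for each argument. drive_tool: Moves the arm, as the interface text tells. Its arguments: {"type":"object","properties":{"increments":{"type":"array"}},"required":["increments"]}

```bash
mkdir -p pics; ls; cat > h.py <<'E'
import numpy as np, cv2
from station import bot
from scipy.spatial.transform import Rotation as R
def cam(n):
    p=bot.camera_params(n); return np.array(p['mtx']),cv2.Rodrigues(np.array(p['rvec'],float))[0],np.array(p['tvec'],float).ravel()
def pts(n,d,c=None):
    K,Rm,t=c or cam(n)
    v,u=np.mgrid[0:480,0:640]
    P=np.stack([(u-K[0,2])/K[0,0]*d,(v-K[1,2])/K[1,1]*d,d],-1)
    return (P-t)@Rm
def proj(n,X,c=None):
    K,Rm,t=c or cam(n)
    q=(Rm@np.asarray(X).T).T+t; q=q@K.T; return q[...,:2]/q[...,2:]
def st():
    s=bot.sense(); print('t',round(s['time'],2),'p',np.round(s['eef_pos'],4),'rpy',np.round(s['tcp_rot'],3),'q',np.round(s['joints'],3),'F',np.round(s['ft_force'],2),'T',np.round(s['torque'],2),'gap',round(s['finger_gap'],4)); return s
E
python3 - <<'E'
from h import *
st()
for n in ['scene','side','wrist']:
    c=cam(n); im,d=bot.get_image(n); cv2.imwrite(f'pics/{n}0.png',im[...,::-1]); np.savez(f'{n}0.npz',im=im,d=d,K=c[0],R=c[1],t=c[2]); print(n,c[0][0,0],'pos',-c[1].T@c[2],'fwd',c[1][2])
E
```

```text
pics
t 0.0 p [ 0.2125 -0.4798  0.2492] rpy [2.915 1.57  1.761] q [-1.377  0.313  1.498  0.     1.331 -0.223] F [-0.07 -0.42 -0.14] T [0.03 0.   0.02] gap 0.0881
scene 482.37832445834744 pos [1.20755374 0.41601689 0.73122789] fwd [-0.63216741 -0.46733385 -0.6180319 ]
side 598.649233918604 pos [-0.09110268  0.70129266  0.93344811] fwd [ 0.52431485 -0.5727275  -0.63014057]
wrist 339.65134475153155 pos [ 0.27482661 -0.45283416  0.38379616] fwd [-0.24591297 -0.10797418 -0.96325925]
```

View pics/scene0.png

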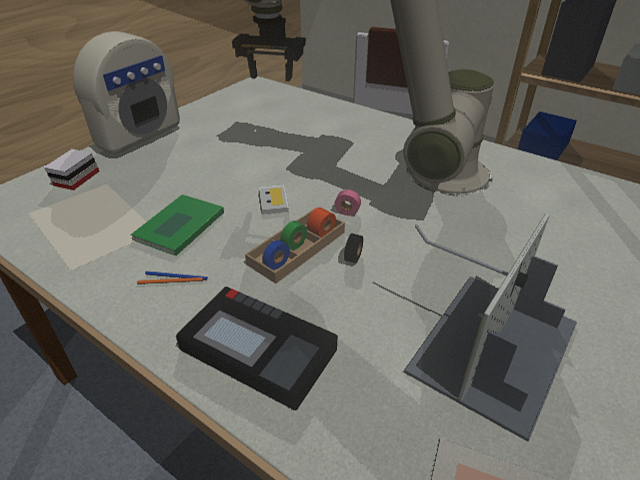

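View pics/side0.png

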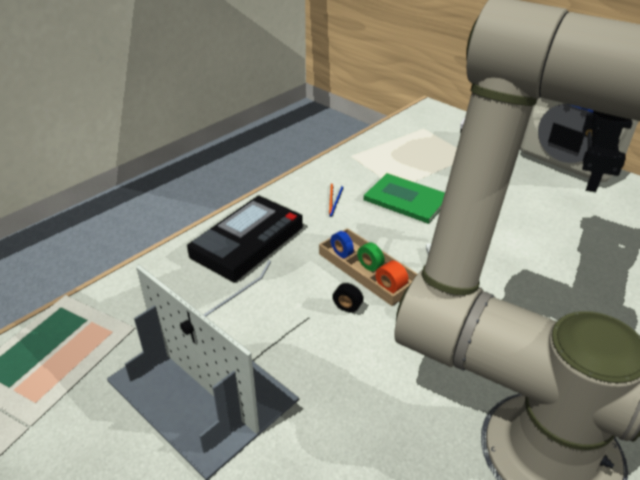

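View pics/wrist0.png

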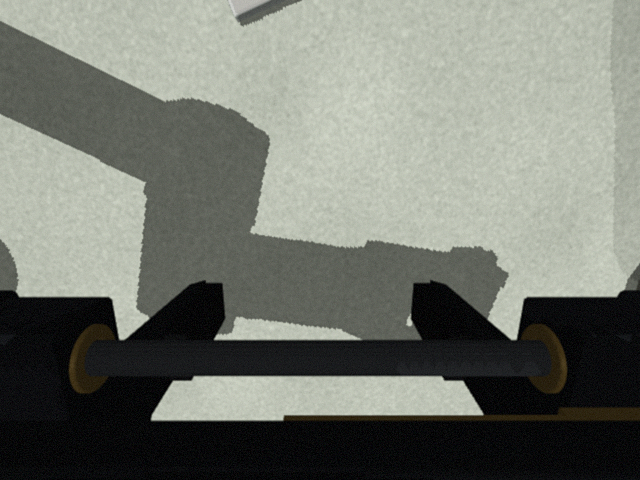

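The scene view shows the rolls in the tray: blue at (275,253), green at (294,236) and orange at (321,221). A black and a pink look-alike lie outside the tray at (353,248) and (347,203). The hook runs from its root near (515,272) to the bend near (427,241) and the tip at (418,226). I'll measure these next.

```bash
python3 - <<'E'
from h import *
def load(n):
    z=np.load(n+'0.npz'); c=(z['K'],z['R'],z['t']); return z['im'],z['d'],c
for n in ['scene','side']:
    im,d,c=load(n); P=pts(n,d,c); hsv=cv2.cvtColor(im,cv2.COLOR_RGB2HSV); H,S,V=[hsv[...,i].astype(int) for i in range(3)]
    ok=(d>0)&(P[...,2]>0.02)&(P[...,2]<0.1)&(P[...,0]>0)
    for nm,m in dict(orange=((H<10)|(H>174))&(S>150)&(V>120),green=(H>50)&(H<75)&(S>120),blue=(H>105)&(H<125)&(S>120),).items():
        m=(m&ok).astype(np.uint8); k,l,s,ce=cv2.connectedComponentsWithStats(m)
        for i in range(1,k):
            if s[i,4]>150:
                Q=P[l==i]; print(n,nm,ce[i].round(),s[i,4],'min',np.percentile(Q,2,axis=0).round(3),'max',np.percentile(Q,98,axis=0).round(3))
    # points at tool heights: panel
    ok=(d>0)&(P[...,2]>0.1)&(P[...,2]<0.26)&(S<40)&(V>90)
    m=ok.astype(np.uint8);k,l,s,ce=cv2.connectedComponentsWithStats(m)
    for i in range(1,k):
        if s[i,4]>60:
            Q=P[l==i]; print(n,'grey',ce[i].round(),s[i],'min',np.percentile(Q,2,axis=0).round(3),'max',np.percentile(Q,98,axis=0).round(3))
    for uv in ([(427,241),(425,240),(440,246),(460,252),(480,259),(500,266),(418,227),(421,233)] if n=='scene' else [(268,265),(262,275),(240,295),(220,306),(205,316)]):
        print(uv,P[uv[1],uv[0]].round(3), im[uv[1],uv[0]])
im,d,c=load('scene')
a=cv2.resize(im[200:340,360:560,::-1],None,fx=4,fy=4,interpolation=cv2.INTER_CUBIC);cv2.imwrite('pics/c1.png',a)
im,d,c=load('side')
a=cv2.resize(im[250:350,150:320,::-1],None,fx=4,fy=4,interpolation=cv2.INTER_CUBIC);cv2.imwrite('pics/c2.png',a)
E
```

```text
scene orange [318. 215.] 219 min [ 0.439 -0.148  0.051] max [ 0.485 -0.112  0.067]
scene blue [274. 252.] 325 min [ 0.586 -0.151  0.023] max [ 0.643 -0.126  0.067]
scene grey [513.   2.] [487   0  42   7 144] min [-1.655 -0.516  0.1  ] max [-1.621 -0.314  0.126]
scene grey [545.   4.] [540   0  11  10  81] min [-1.659 -0.252  0.1  ] max [-1.62  -0.207  0.14 ]
scene grey [167.  81.] [158  53  16  53 389] min [ 0.274 -0.846  0.104] max [ 0.322 -0.833  0.254]
scene grey [99. 97.] [  73   66   50   65 1335] min [ 0.484 -0.935  0.105] max [ 0.541 -0.835  0.258]
scene grey [469. 121.] [453  96  31  61 858] min [0.04  0.042 0.218] max [0.275 0.118 0.259]
scene grey [510. 283.] [ 472  214   78  154 1557] min [0.405 0.327 0.108] max [0.694 0.335 0.222]
scene grey [457. 253.] [416 225  87  48 233] min [0.543 0.151 0.176] max [0.55  0.306 0.202]
(427, 241) [0.546 0.173 0.18 ] [109 111 115]
(425, 240) [0.548 0.17  0.182] [81 84 85]
(440, 246) [0.547 0.198 0.181] [111 113 118]
(460, 252) [ 0.319  0.173 -0.002] [127 128 120]
(480, 259) [0.32  0.221 0.001] [138 139 131]
(500, 266) [ 0.313  0.266 -0
[... 569 characters left out ...]
37.] [619 120  18  32 248] min [ 0.261 -0.919  0.109] max [ 0.271 -0.843  0.194]
side grey [201. 331.] [ 134  260  137  143 5081] min [0.396 0.196 0.104] max [0.685 0.341 0.223]
side grey [517. 367.] [  394   295   246   148 11604] min [-0.076  0.036  0.143] max [0.266 0.119 0.259]
side grey [522. 308.] [491 294  66  29 173] min [ 0.076 -0.024  0.249] max [0.174 0.006 0.26 ]
side grey [557. 446.] [540 435  36  20 115] min [-0.035  0.058  0.1  ] max [0.015 0.071 0.11 ]
(268, 265) [0.544 0.151 0.197] [138 144 143]
(262, 275) [0.543 0.168 0.184] [142 149 150]
(240, 295) [ 0.688  0.114 -0.002] [211 216 203]
(220, 306) [0.542 0.27  0.178] [152 158 151]
(205, 316) [0.505 0.327 0.222] [173 180 174]
```

View pics/c1.png

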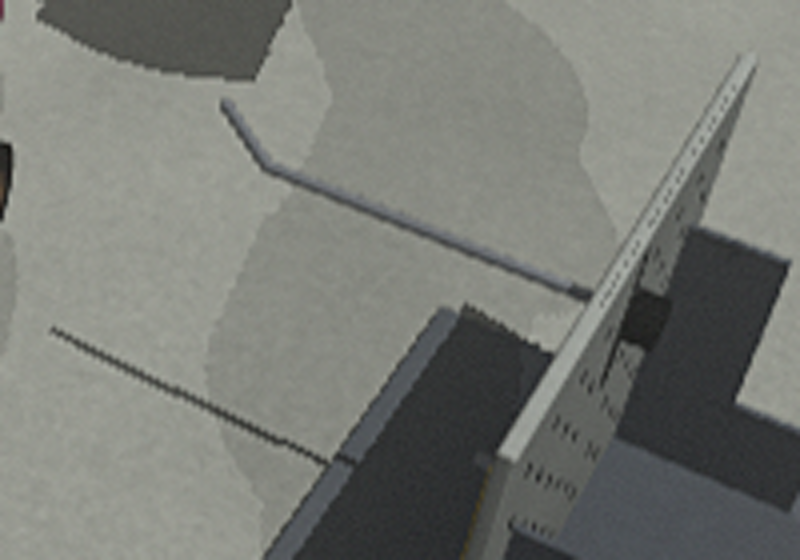

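View pics/c2.png

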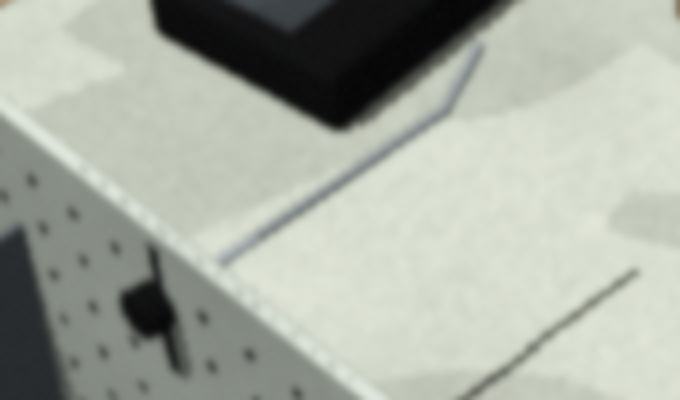

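The depth is good. The hook axis is at about x = 0.545 with its bend near y = 0.17, and the panel is at y ≈ 0.33. Next I fit the stand's yaw, the hook line and the rolls.

```bash
python3 - <<'E'
from h import *
def load(n):
    z=np.load(n+'0.npz'); c=(z['K'],z['R'],z['t']); return z['im'],z['d'],c
for n in ['scene','side']:
    im,d,c=load(n); P=pts(n,d,c); hsv=cv2.cvtColor(im,cv2.COLOR_RGB2HSV); H,S,V=[hsv[...,i].astype(int) for i in range(3)]
    X,Y,Z=P[...,0],P[...,1],P[...,2]
    h=(d>0)&(abs(X-.545)<.02)&(Y>.14)&(Y<.315)&(Z>.14)&(Z<.22)
    Q=P[h]; lv=Q[(Q[:,1]>.185)&(Q[:,1]<.30)]; print(n,'hook n',len(Q),len(lv))
    if len(lv)>10:
        f=np.polyfit(lv[:,1],lv[:,0],1); g=np.polyfit(lv[:,1],lv[:,2],1); print(' x at y=.17,.33',np.polyval(f,[.17,.33]).round(4),' z',np.polyval(g,[.17,.33]).round(4),'std',lv[:,2].std().round(4))
    ar=Q[Q[:,1]<.167]; print(' arm',len(ar), 'tip ymin',Q[:,1].min().round(4),'zmax',Q[:,2].max().round(4), 'y+z', (ar[:,1]+ar[:,2]).mean().round(4))
    # panel
    p=(d>0)&(X>.4)&(X<.69)&(Y>.30)&(Y<.36)&(Z>.12)&(Z<.215)
    Q=P[p]; A=np.c_[Q[:,0]-.545,np.ones(len(Q))]
    s=np.linalg.lstsq(A,Q[:,1],rcond=None)[0]; r=Q[:,1]-A@s
    for _ in range(3):
        k=abs(r-np.median(r))<.003; s=np.linalg.lstsq(A[k],Q[k,1],rcond=None)[0]; r=Q[:,1]-A@s
    print(' panel slope,y@hook',s.round(4),k.sum(),len(Q),'x range',np.percentile(Q[k,0],[1,99]).round(3))
    p=(d>0)&(X>.38)&(X<.71)&(Y>.28)&(Y<.36)&(Z>.214)&(Z<.23); Q=P[p]; 
    print(' top edge y pct',np.percentile(Q[:,1]-s[0]*(Q[:,0]-.545),[2,10,50,90,98]).round(4),len(Q), 'x',Q[:,0].min().round(4),Q[:,0].max().round(4),'z',np.percentile(Q[:,2],90).round(4))
    # rolls
    for nm,x0 in dict(orange=.455,green=.532,blue=.611).items():
        m=(d>0)&(abs(X-x0)<.034)&(Y>-.19)&(Y<-.09)&(Z>.038)&(Z<.075)
        Q=P[m]; top=Q[Q[:,2]>.062]
        print(' ',nm,len(Q),'y',np.percentile(Q[:,1],[1,99]).round(4),'z',Q[:,2].max().round(4),'top x mean',top[:,0].mean().round(4),'x',np.percentile(Q[:,0],[1,99]).round(4))
        fc=Q[(Q[:,1]>np.percentile(Q[:,1],85)-.006)&(Q[:,2]<.06)]
        f=np.polyfit(fc[:,0]-x0,fc[:,1],1); print('   +y face',f.round(4),len(fc),(fc[:,1]-np.polyval(f,fc[:,0]-x0)).std().round(4))
s=bot.sense(); print(R.from_euler('xyz',s['tcp_rot']).as_matrix().round(3))
E
```

```text
scene hook n 352 231
 x at y=.17,.33 [0.5476 0.5468]  z [0.1795 0.1792] std 0.0016
 arm 52 tip ymin 0.147 zmax 0.2047 y+z 0.3514
 panel slope,y@hook [0.0022 0.3349] 973 1570 x range [0.404 0.688]
 top edge y pct [0.327  0.3279 0.3314 0.3346 0.3349] 703 x 0.3974 0.6963 z 0.2221
  orange 390 y [-0.1499 -0.1072] z 0.0676 top x mean 0.4598 x [0.4334 0.4888]
   +y face [-0.0955 -0.1103] 110 0.0013
  green 324 y [-0.1658 -0.1361] z 0.0685 top x mean 0.537 x [0.5098 0.5656]
   +y face [-0.0829 -0.139 ] 121 0.0014
  blue 314 y [-0.1521 -0.1265] z 0.0678 top x mean 0.6145 x [0.5871 0.6436]
   +y face [-0.1361 -0.1303] 135 0.0013
side hook n 284 192
 x at y=.17,.33 [0.5445 0.5437]  z [0.1801 0.1807] std 0.002
 arm 51 tip ymin 0.1458 zmax 0.2069 y+z 0.3523
 panel slope,y@hook [0.0025 0.3334] 3180 3653 x range [0.402 0.686]
 top edge y pct [0.3261 0.3273 0.3316 0.3338 0.3344] 886 x 0.3943 0.6929 z 0.2231
  orange 506 y [-0.1495 -0.1081] z 0.0705 top x mean 0.4534 x [0.424  0.4829]
   +y face [-0.047  -0.1122] 150 0.0021
  green 354 y [-0.1655 -0.1362] z 0.07 top x mean 0.5309 x [0.5015 0.5625]
   +y face [-0.0454 -0.1408] 138 0.0022
  blue 276 y [-0.1508 -0.126 ] z 0.0709 top x mean 0.6086 x [0.5804 0.6392]
   +y face [-0.0914 -0.1318] 122 0.0023
[[-0.     0.914  0.405]
 [ 0.001  0.405 -0.914]
 [-1.     0.    -0.001]]
```

```bash
cat > plan.py <<'E'
from h import *
import json
def Rt(yaw=0,tilt=0):
    # base: x down, y=+X, z=-Y ; yaw about world z then tilt (axis rising to -Y)
    B=np.array([[0,1,0],[0,0,-1],[-1,0,0.]])
    return R.from_euler('z',yaw)*R.from_euler('x',-tilt)*R.from_matrix(B)
def cur():
    s=bot.sense(); return np.array(s['eef_pos']),R.from_euler('xyz',s['tcp_rot'])
def plan(way,p,r,dec=2):
    """way: list of (pos,Rot,nrows,jaw)"""
    rows=[]
    for P,Q,n,j in way:
        p0,r0=p,r; P=np.asarray(P,float)
        dv=(r0.inv()*Q).as_rotvec()
        for i in range(1,n+1):
            tp=p0+(P-p0)*i/n; tr=r0*R.from_rotvec(dv*i/n)
            t=np.round(r.inv().apply(tp-p)/.03,dec); a=np.round((r.inv()*tr).as_rotvec()/np.radians(6),dec)
            if max(abs(t).max(),abs(a).max())>1: print('!!over',t,a)
            p=p+r.apply(t*.03); r=r*R.from_rotvec(a*np.radians(6)); rows.append((t,a,j))
    rows=[(t+0.0,a+0.0,j) for t,a,j in rows]
    for i in range(0,len(rows),5):
        print('['+', '.join('{"travel":[%g,%g,%g],"dr":[%g,%g,%g],"jaw":%g}'%(*t,*a,j) for t,a,j in rows[i:i+5])+']')
    print('end',p.round(4)); return p,r
E
python3 - <<'E'
from plan import *
for n in ['scene','side']:
    z=np.load(n+'0.npz'); c=(z['K'],z['R'],z['t']); im,d=z['im'],z['d']; P=pts(n,d,c)
    X,Y,Z=P[...,0],P[...,1],P[...,2]
    m=(d>0)&(X>.38)&(X<.70)&(Y>-.22)&(Y<-.06)&(Z>.029)&(Z<.036); Q=P[m][:,:2]
    # front wall top edge
    hi=Q[(Q[:,1]>-.10)]; lo=Q[Q[:,1]<-.17]
    print(n,cv2.minAreaRect((Q*1000).astype(np.float32)))
    for q in (hi,lo): 
        if len(q)>20: print(np.polyfit(q[:,0]-.53,q[:,1],1).round(4),len(q),q[:,0].min().round(3),q[:,0].max().round(3))
p,r=cur()
plan([((.33,-.31,.25),Rt(-.07),8,-1),((.455,-.129,.21),Rt(-.07),8,-1)],p,r)
E
```

```text
scene ((535.0831298828125, -142.560546875), (97.74950408935547, 239.5989532470703), 85.19580078125)
[-0.0646 -0.0961] 91 0.419 0.598
[-0.0547 -0.1868] 124 0.413 0.652
side ((533.2733154296875, -143.4288787841797), (100.32312774658203, 241.8753204345703), 85.3163070678711)
[-0.0567 -0.0967] 127 0.417 0.608
[-0.0718 -0.1887] 137 0.424 0.649
[{"travel":[0,0.73,-0.45],"dr":[0.58,0,0],"jaw":-1}, {"travel":[0,0.71,-0.49],"dr":[0.58,0,0],"jaw":-1}, {"travel":[-0.01,0.67,-0.54],"dr":[0.58,0,0],"jaw":-1}, {"travel":[0,0.65,-0.57],"dr":[0.58,0,0],"jaw":-1}, {"travel":[0,0.6,-0.61],"dr":[0.59,-0.01,0],"jaw":-1}]
[{"travel":[0,0.57,-0.65],"dr":[0.58,0,0],"jaw":-1}, {"travel":[-0.01,0.52,-0.68],"dr":[0.58,0,0],"jaw":-1}, {"travel":[0,0.48,-0.72],"dr":[0.58,0,0],"jaw":-1}, {"travel":[0.17,0.47,-0.79],"dr":[0,0,0],"jaw":-1}, {"travel":[0.16,0.46,-0.79],"dr":[0,0,0],"jaw":-1}]
[{"travel":[0.17,0.47,-0.79],"dr":[0,0,0],"jaw":-1}, {"travel":[0.17,0.47,-0.78],"dr":[0,0,0],"jaw":-1}, {"travel":[0.16,0.47,-0.79],"dr":[0,0,0],"jaw":-1}, {"travel":[0.17,0.46,-0.79],"dr":[0,0,0],"jaw":-1}, {"travel":[0.17,0.47,-0.79],"dr":[0,0,0],"jaw":-1}]
[{"travel":[0.16,0.47,-0.79],"dr":[0,0,0],"jaw":-1}]
end [ 0.4551 -0.129   0.2101]
```

The tray sits at (0.534, -0.143) with a yaw of about -0.08, and its size comes out right. I'll move above the orange roll.

>>> drive_tool:
  increments:
    - {"travel":[0,0.73,-0.45],"dr":[0.58,0,0],"jaw":-1}
    - {"travel":[0,0.71,-0.49],"dr":[0.58,0,0],"jaw":-1}
    - {"travel":[0,0.67,-0.54],"dr":[0.58,0,0],"jaw":-1}
    - {"travel":[0,0.65,-0.57],"dr":[0.58,0,0],"jaw":-1}
    - {"travel":[0,0.6,-0.61],"dr":[0.58,0,0],"jaw":-1}

```text
time: 0.57
eef_pos: [0.2865, -0.3728, 0.2495]
tcp_rot: [-2.973, 1.57, 1.849]
ft_force: [0.7, 0.2, -0.4]
finger_gap: 0.0879
```

>>> drive_tool:
  increments:
    - {"travel":[0,0.57,-0.65],"dr":[0.58,0,0],"jaw":-1}
    - {"travel":[0,0.52,-0.68],"dr":[0.58,0,0],"jaw":-1}
    - {"travel":[0,0.48,-0.72],"dr":[0.58,0,0],"jaw":-1}
    - {"travel":[0.17,0.47,-0.79],"dr":[0,0,0],"jaw":-1}
    - {"travel":[0.16,0.46,-0.79],"dr":[0,0,0],"jaw":-1}

```text
time: 0.98
eef_pos: [0.3615, -0.2635, 0.2397]
tcp_rot: [0.811, 1.571, -0.829]
ft_force: [0.6, -0.9, -1.0]
finger_gap: 0.088
```

>>> drive_tool:
  increments:
    - {"travel":[0.17,0.47,-0.79],"dr":[0,0,0],"jaw":-1}
    - {"travel":[0.17,0.47,-0.78],"dr":[0,0,0],"jaw":-1}
    - {"travel":[0.16,0.47,-0.79],"dr":[0,0,0],"jaw":-1}
    - {"travel":[0.17,0.46,-0.79],"dr":[0,0,0],"jaw":-1}
    - {"travel":[0.17,0.47,-0.79],"dr":[0,0,0],"jaw":-1}

```text
time: 1.4
eef_pos: [0.4397, -0.1503, 0.2143]
tcp_rot: [-2.073, 1.571, 2.57]
ft_force: [0.8, -1.1, 0.1]
finger_gap: 0.088
```

>>> drive_tool:
  increments:
    - {"travel":[0.16,0.47,-0.79],"dr":[0,0,0],"jaw":-1}
    - {"travel":[0,0,0],"dr":[0,0,0],"jaw":-1}
    - {"travel":[0,0,0],"dr":[0,0,0],"jaw":-1}

```text
time: 1.65
eef_pos: [0.455, -0.1281, 0.2094]
tcp_rot: [-1.897, 1.57, 2.749]
ft_force: [-0.3, -0.3, -0.3]
finger_gap: 0.0885
```

```bash
python3 - <<'E'
from plan import *
s=st(); r=R.from_euler('xyz',s['tcp_rot']); print((r.inv()*Rt(-.08)).as_rotvec())
c=cam('wrist'); im,d=bot.get_image('wrist'); cv2.imwrite('pics/w1.png',im[...,::-1]); np.savez('wrist1.npz',im=im,d=d,K=c[0],R=c[1],t=c[2])
P=pts('wrist',d,c); X,Y,Z=P[...,0],P[...,1],P[...,2]
for nm,x0,y0 in (('o',.456,-.13),('g',.534,-.151),('b',.6125,-.141)):
    m=(d>0)&(abs(X-x0)<.036)&(abs(Y-y0)<.035)&(Z>.045)&(Z<.075); Q=P[m]
    if len(Q)<50: continue
    q=((R.from_euler('z',.08)).apply(Q)); print(nm,len(Q),'ctr x,y pct',np.percentile(Q[:,0],[1,99]).round(4),np.percentile(Q[:,1],[1,99]).round(4),'rot y width',np.percentile(q[:,1],[2,98]).round(4),'ztop',np.percentile(Q[:,2],98).round(4))
    T=Q[Q[:,2]>.055]; print(cv2.minAreaRect((T[:,:2]*1000).astype(np.float32)))
E
```

```text
t 1.65 p [ 0.455  -0.1281  0.2094] rpy [-1.897  1.57   2.749] q [-0.523  0.236  1.709 -0.     1.197  1.115] F [-0.31 -0.33 -0.25] T [ 0.04  0.01 -0.01] gap 0.0885
[ 0.01326676 -0.0003097   0.00093744]
o 2900 ctr x,y pct [0.4255 0.4835] [-0.1511 -0.1124] rot y width [-0.1129 -0.0765] ztop 0.0672
((454.0523681640625, -131.362548828125), (37.990238189697266, 50.49430465698242), 85.47624206542969)
g 2406 ctr x,y pct [0.5027 0.5608] [-0.1671 -0.1403] rot y width [-0.1226 -0.0983] ztop 0.0674
((531.7245483398438, -153.5630645751953), (25.212636947631836, 50.85567855834961), 84.94076538085938)
b 1929 ctr x,y pct [0.5799 0.6242] [-0.1518 -0.1292] rot y width [-0.1017 -0.0825] ztop 0.0677
((604.7296142578125, -141.01718139648438), (19.166654586791992, 42.54847717285156), 81.38706970214844)
```

View pics/w1.png

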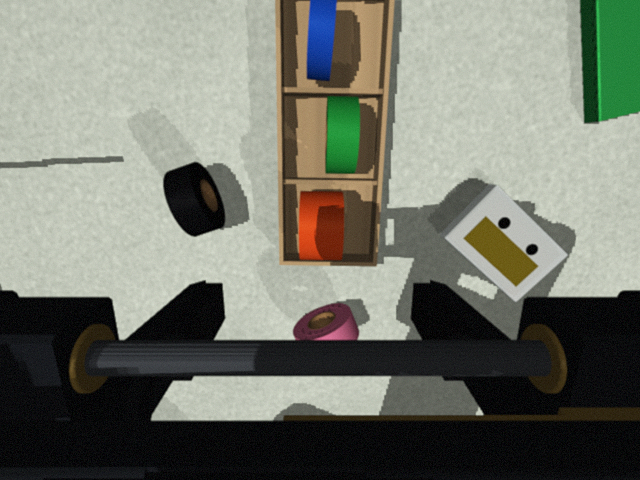

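The wrist view shows orange at (322,226), green at (343,135) and blue at (321,40) in the tray. Their measured widths are 38.0, 25.2 and 19.2 mm, which matches the wide, middle and narrow rolls. Black at (195,200) and pink at (327,322) lie outside the tray and aren't meant. I'll descend on orange and grip it.

>>> drive_tool:
  increments:
    - {"travel":[0.9,0,0.11],"dr":[0.13,0,0],"jaw":-0.6}
    - {"travel":[0.9,0,0],"dr":[0,0,0],"jaw":-0.6}
    - {"travel":[0.9,0,0],"dr":[0,0,0],"jaw":-0.6}
    - {"travel":[0.9,0,0],"dr":[0,0,0],"jaw":-0.6}
    - {"travel":[0.9,0,0],"dr":[0,0,0],"jaw":-0.6}

```text
time: 2.12
eef_pos: [0.4542, -0.1333, 0.0739]
tcp_rot: [0.944, 1.57, -0.711]
ft_force: [0.2, 0.4, -0.6]
finger_gap: 0.0703
```

>>> drive_tool:
  increments:
    - {"travel":[0.28,0,0],"dr":[0,0,0],"jaw":-0.6}
    - {"travel":[0,0,0],"dr":[0,0,0],"jaw":0}
    - {"travel":[0,0,0],"dr":[0,0,0],"jaw":1}
    - {"travel":[0,0,0],"dr":[0,0,0],"jaw":1}
    - {"travel":[0,0,0],"dr":[0,0,0],"jaw":1}

```text
time: 2.53
eef_pos: [0.4553, -0.1328, 0.0678]
tcp_rot: [1.11, 1.568, -0.543]
ft_force: [0.2, 0.2, 0.8]
finger_gap: 0.0458
```

>>> drive_tool:
  increments:
    - {"travel":[0,0,0],"dr":[0,0,0],"jaw":1}
    - {"travel":[0,0,0],"dr":[0,0,0],"jaw":1}

```text
time: 2.7
eef_pos: [0.4551, -0.1325, 0.0673]
tcp_rot: [1.122, 1.569, -0.531]
ft_force: [-0.2, -0.2, 4.9]
finger_gap: 0.0374
```

```bash
cat > ins.py <<'E'
import numpy as np
# 2D plane: a = outward (stand -y) from panel, b = height rel to rod axis. rod: (0,0)->(155,0)->(179,24), r=3
s=np.linspace(0,155,311); rod=np.r_[np.c_[s,0*s],np.c_[np.linspace(155,179,60),np.linspace(0,24,60)]]
def clr(w,a,b,t,hf):
    """roll centre (a,b), tilt t (axis rising outward). hf: fingertip height above roll axis"""
    u=np.array([np.cos(t),np.sin(t)]); n=np.array([-np.sin(t),np.cos(t)])
    q=rod-[a,b]; U=q@u; N=q@n
    m=abs(U)<w/2+1; c=99
    if m.any(): c=min((13.5-N[m]-3).min(),(N[m]+13.5-3).min())
    f=(abs(U)>=w/2)&(abs(U)<w/2+20)
    if f.any(): c=min(c,(hf-N[f]-3).min())
    o=(abs(U)>=w/2)&(abs(U)<w/2+4)   # nothing more
    return c
def table(w,hf):
    out=[]
    for a in np.arange(205,90,-5.):
        best=max(((clr(w,a,b,np.radians(t),hf),-abs(t-22.5)*.0,t,b) for t in np.arange(0,46,2.5) for b in np.arange(-12,40,.5)))
        fx=max(((clr(w,a,b,np.radians(22.5),hf),b) for b in np.arange(-12,40,.5)))
        out.append((a,best[2],best[3],best[0],fx))
    return out
if __name__=='__main__':
    import sys
    for r in table(float(sys.argv[1]),float(sys.argv[2])): print('a=%.0f best t=%.1f b=%.1f clr %.1f | fixed22.5: clr %.1f b=%.1f'%(*r[:4],*r[4]))
E
python3 -c "
from plan import *;st()"; python3 ins.py 38 19
```

```text
t 2.7 p [ 0.4551 -0.1325  0.0673] rpy [ 1.122  1.569 -0.531] q [-0.531  0.443  1.855  0.     0.841  1.122] F [-0.25 -0.18  4.94] T [ 0.08  0.07 -0.03] gap 0.0374
a=205 best t=0.0 b=39.5 clr 31.5 | fixed22.5: clr 20.4 b=39.5
a=200 best t=0.0 b=39.5 clr 31.5 | fixed22.5: clr 22.3 b=39.5
a=195 best t=20.0 b=39.5 clr 25.1 | fixed22.5: clr 24.2 b=39.5
a=190 best t=45.0 b=35.0 clr 10.5 | fixed22.5: clr 8.6 b=26.5
a=185 best t=45.0 b=30.0 clr 10.5 | fixed22.5: clr 7.3 b=23.5
a=180 best t=45.0 b=25.0 clr 10.5 | fixed22.5: clr 6.2 b=20.0
a=175 best t=42.5 b=21.0 clr 8.9 | fixed22.5: clr 5.1 b=16.5
a=170 best t=35.0 b=15.0 clr 7.0 | fixed22.5: clr 3.8 b=13.0
a=165 best t=30.0 b=11.0 clr 6.0 | fixed22.5: clr 3.8 b=11.0
a=160 best t=25.0 b=8.0 clr 5.4 | fixed22.5: clr 4.6 b=8.5
a=155 best t=22.5 b=5.5 clr 5.4 | fixed22.5: clr 5.4 b=5.5
a=150 best t=20.0 b=3.5 clr 5.5 | fixed22.5: clr 4.4 b=4.5
a=145 best t=17.5 b=2.0 clr 5.5 | fixed22.5: clr 3.4 b=3.5
a=140 best t=15.0 b=0.5 clr 5.7 | fixed22.5: clr 2.5 b=2.5
a=135 best t=10.0 b=0.5 clr 6.4 | fixed22.5: clr 1.5 b=1.5
a=130 best t=7.5 b=0.0 clr 7.9 | fixed22.5: clr 1.0 b=1.0
a=125 best t=2.5 b=0.0 clr 9.1 | fixed22.5: clr 1.0 b=1.0
a=120 best t=0.0 b=0.0 clr 10.5 | fixed22.5: clr 1.0 b=1.0
a=115 best t=0.0 b=0.0 clr 10.5 | fixed22.5: clr 1.0 b=1.0
a=110 best t=0.0 b=0.0 clr 10.5 | fixed22.5: clr 1.0 b=1.0
a=105 best t=0.0 b=0.0 clr 10.5 | fixed22.5: clr 1.0 b=1.0
a=100 best t=0.0 b=0.0 clr 10.5 | fixed22.5: clr 1.0 b=1.0
a=95 best t=0.0 b=0.0 clr 10.5 | fixed22.5: clr 1.0 b=1.0
```

```bash
cat > insplan.py <<'E'
from plan import *
from ins import clr
XH,YP,ZR=.5455,.327,.1775
def tcp(a,b,t,h): # a,b in mm
    return (XH,YP-a/1000+h*np.sin(t),ZR+b/1000+h*np.cos(t))
def bestb(w,a,t,hf):
    B=np.arange(-12,60,.25); c=np.array([clr(w,a,b,t,hf) for b in B]); k=B[c>=c.max()-.05]; return k.mean(),c.max()
SCH=[(190,32),(180,32),(170,32),(160,25),(150,20),(140,15),(130,7.5),(120,0)]
def mids(w,h,yaw=0,n=2,sch=SCH):
    way=[]
    for a,td in sch:
        t=np.radians(td); b,c=bestb(w,a,t,1000*(h-.011)); print('a',a,'t',td,'b',b,'clr',round(c,1))
        way.append((tcp(a,b,t,h),Rt(0,t),n,1))
    return way
E
python3 - <<'E'
from insplan import *
h=.0673-.036; p,r=cur(); t=np.radians(32)
m=mids(38,h,n=2)
s0=tcp(212,48,t,h); print(s0)
way=[((p[0],p[1],.17),Rt(-.08),5,1),(s0,Rt(0,t),14,1)]
plan(way+[(m[0][0],m[0][1],3,1)]+m[1:],p,r)
E
```

```text
a 190 t 32 b 59.75 clr 41.8
a 180 t 32 b 21.875 clr 8.1
a 170 t 32 b 14.0 clr 6.7
a 160 t 25 b 7.875 clr 5.4
a 150 t 20 b 2.75 clr 6.0
a 140 t 15 b 0.75 clr 5.9
a 130 t 7.5 b 0.0 clr 7.9
a 120 t 0 b 0.0 clr 10.5
(0.5455, np.float64(0.13158647297049933), np.float64(0.2520439054096961))
[{"travel":[-0.68,0,0],"dr":[0,0,0],"jaw":1}, {"travel":[-0.69,0,0],"dr":[-0.01,0,-0.01],"jaw":1}, {"travel":[-0.68,0,0],"dr":[0,0,0],"jaw":1}, {"travel":[-0.69,0,0],"dr":[-0.01,0.01,0],"jaw":1}, {"travel":[-0.68,0,0],"dr":[0,0,-0.01],"jaw":1}]
[{"travel":[-0.2,0.16,-0.64],"dr":[-0.05,-0.38,0.02],"jaw":1}, {"travel":[-0.22,0.17,-0.64],"dr":[-0.06,-0.38,0.01],"jaw":1}, {"travel":[-0.24,0.17,-0.62],"dr":[-0.05,-0.38,0.02],"jaw":1}, {"travel":[-0.27,0.18,-0.62],"dr":[-0.05,-0.38,0.01],"jaw":1}, {"travel":[-0.29,0.18,-0.6],"dr":[-0.06,-0.38,0.02],"jaw":1}]
[{"travel":[-0.32,0.18,-0.59],"dr":[-0.05,-0.39,0.01],"jaw":1}, {"travel":[-0.34,0.19,-0.57],"dr":[-0.05,-0.38,0.02],"jaw":1}, {"travel":[-0.36,0.19,-0.56],"dr":[-0.06,-0.38,0.01],"jaw":1}, {"travel":[-0.39,0.2,-0.54],"dr":[-0.05,-0.38,0.02],"jaw":1}, {"t
[... 490 characters left out ...]
0,0,0],"jaw":1}, {"travel":[0.44,0,-0.48],"dr":[0,0,0],"jaw":1}, {"travel":[0.03,0,-0.21],"dr":[0,0,0],"jaw":1}]
[{"travel":[0.02,0,-0.21],"dr":[0,0,0],"jaw":1}, {"travel":[0,0,-0.13],"dr":[0,0.58,0],"jaw":1}, {"travel":[0.01,0,-0.13],"dr":[0,0.58,0],"jaw":1}, {"travel":[0.01,0,-0.14],"dr":[0,0.42,0],"jaw":1}, {"travel":[0.02,0,-0.15],"dr":[0,0.42,0],"jaw":1}]
[{"travel":[-0.02,0,-0.12],"dr":[0,0.42,0],"jaw":1}, {"travel":[-0.02,0,-0.12],"dr":[0,0.41,0],"jaw":1}, {"travel":[-0.03,0,-0.1],"dr":[0,0.63,0],"jaw":1}, {"travel":[-0.02,0,-0.1],"dr":[0,0.62,0],"jaw":1}, {"travel":[-0.02,0,-0.1],"dr":[0,0.63,0],"jaw":1}]
[{"travel":[-0.01,0,-0.09],"dr":[0,0.62,0],"jaw":1}]
end [0.5454 0.2069 0.2088]
```

>>> drive_tool:
  increments:
    - {"travel":[-0.68,0,0],"dr":[0,0,0],"jaw":1}
    - {"travel":[-0.69,0,0],"dr":[0,0,0],"jaw":1}
    - {"travel":[-0.68,0,0],"dr":[0,0,0],"jaw":1}
    - {"travel":[-0.69,0,0],"dr":[0,0,0],"jaw":1}
    - {"travel":[-0.68,0,0],"dr":[0,0,0],"jaw":1}

```text
time: 3.12
eef_pos: [0.4545, -0.1321, 0.1703]
tcp_rot: [1.002, 1.571, -0.651]
ft_force: [0.5, -0.4, -1.0]
finger_gap: 0.0375
```

>>> drive_tool:
  increments:
    - {"travel":[-0.2,0.16,-0.64],"dr":[-0.05,-0.38,0.02],"jaw":1}
    - {"travel":[-0.22,0.17,-0.64],"dr":[-0.06,-0.38,0.01],"jaw":1}
    - {"travel":[-0.24,0.17,-0.62],"dr":[-0.05,-0.38,0.02],"jaw":1}
    - {"travel":[-0.27,0.18,-0.62],"dr":[-0.05,-0.38,0.01],"jaw":1}
    - {"travel":[-0.29,0.18,-0.6],"dr":[-0.06,-0.38,0.02],"jaw":1}

```text
time: 3.53
eef_pos: [0.4873, -0.037, 0.1989]
tcp_rot: [0.032, 1.37, -1.593]
ft_force: [0.1, -0.4, -1.3]
finger_gap: 0.0375
```

>>> drive_tool:
  increments:
    - {"travel":[-0.32,0.18,-0.59],"dr":[-0.05,-0.39,0.01],"jaw":1}
    - {"travel":[-0.34,0.19,-0.57],"dr":[-0.05,-0.38,0.02],"jaw":1}
    - {"travel":[-0.36,0.19,-0.56],"dr":[-0.06,-0.38,0.01],"jaw":1}
    - {"travel":[-0.39,0.2,-0.54],"dr":[-0.05,-0.38,0.02],"jaw":1}
    - {"travel":[-0.4,0.19,-0.52],"dr":[-0.05,-0.38,0.02],"jaw":1}

```text
time: 3.95
eef_pos: [0.5197, 0.0572, 0.2282]
tcp_rot: [0.016, 1.17, -1.581]
ft_force: [0.2, -0.9, -0.6]
finger_gap: 0.0377
```

>>> drive_tool:
  increments:
    - {"travel":[-0.43,0.21,-0.51],"dr":[-0.06,-0.38,0.01],"jaw":1}
    - {"travel":[-0.44,0.2,-0.49],"dr":[-0.05,-0.38,0.02],"jaw":1}
    - {"travel":[-0.47,0.21,-0.47],"dr":[-0.05,-0.38,0.01],"jaw":1}
    - {"travel":[-0.48,0.21,-0.45],"dr":[-0.06,-0.38,0.02],"jaw":1}
    - {"travel":[0,0,0],"dr":[0,0,0],"jaw":1}

```text
time: 4.37
eef_pos: [0.5461, 0.1348, 0.2513]
tcp_rot: [0.002, 1.012, -1.567]
ft_force: [-0.0, 0.3, -0.8]
finger_gap: 0.0376
```

```bash
cat >> insplan.py <<'E'
def snap(n,box,name,f=4):
    c=cam(n); im,d=bot.get_image(n); np.savez(name+'.npz',im=im,d=d,K=c[0],R=c[1],t=c[2])
    x0,y0,x1,y1=box; cv2.imwrite(f'pics/{name}.png',cv2.resize(im[y0:y1,x0:x1,::-1],None,fx=f,fy=f,interpolation=cv2.INTER_CUBIC)); return im,d,c,pts(n,d,c)
E
python3 - <<'E'
from insplan import *
s=st(); p,r=cur(); t=np.radians(32)
print('rot err',(r.inv()*Rt(0,t)).as_rotvec().round(3),'target',np.round(tcp(212,48,t,.0313),4))
snap('scene',(340,130,540,280),'s2')
im,d,c,P=snap('side',(180,200,340,320),'d2')
for n in ('s2','d2'):
    z=np.load(n+'.npz'); P=pts('',z['d'],(z['K'],z['R'],z['t'])); hsv=cv2.cvtColor(z['im'],cv2.COLOR_RGB2HSV); m=((hsv[...,0]<12)|(hsv[...,0]>174))&(hsv[...,1]>150)&(hsv[...,2]>80)&(P[...,2]>.12)&(z['d']>0)
    print(n,m.sum(),np.percentile(P[m],[1,50,99],axis=0).round(4).tolist() if m.sum() else '')
E
```

```text
t 4.37 p [0.5461 0.1348 0.2513] rpy [ 0.002  1.012 -1.567] q [ 0.252  0.515  1.293 -0.542  1.498  1.907] F [-0.02  0.32 -0.81] T [0.41 0.05 0.06] gap 0.0376
rot err [ 0.001  0.001 -0.002] target [0.5455 0.1316 0.252 ]
s2 389 [[0.5328, 0.1099, 0.223], [0.5624, 0.1324, 0.245], [0.5785, 0.1497, 0.2583]]
d2 666 [[0.5135, 0.1073, 0.2058], [0.5291, 0.1286, 0.2433], [0.5642, 0.1482, 0.2594]]
```

View pics/s2.png

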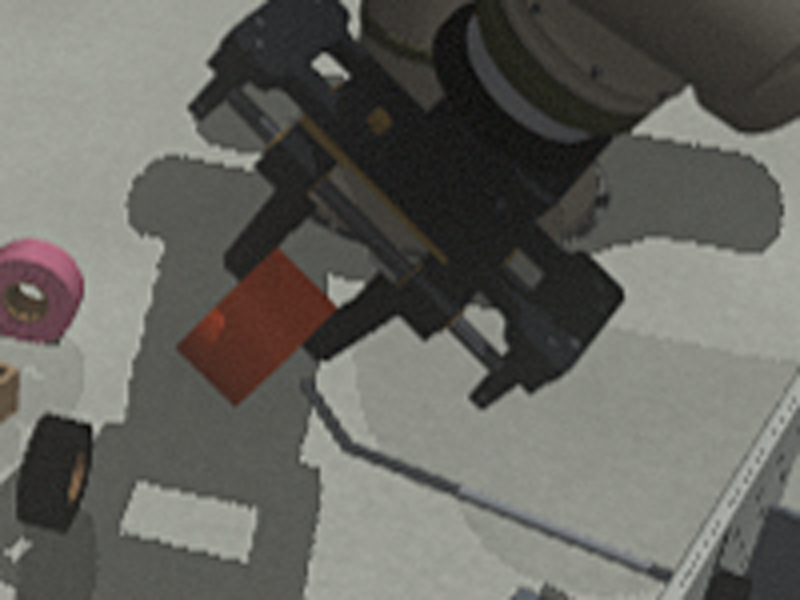

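View pics/d2.png

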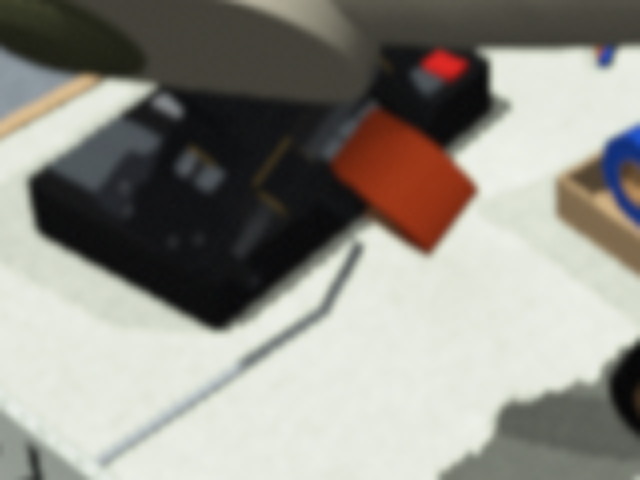

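Both views show the orange roll just outside the hook tip, tilted 32° and centred on the hook in x (0.546 measured, 0.5455 for the hook). Now I thread it on.

```bash
cat >> insplan.py <<'E'
def thread(w,h,p,r,end=(120,0),extra=[],sch=SCH):
    h_=1000*(h-.011); way=[]; prev=None
    for a,td in sch:
        t=np.radians(td)
        if a==190: b=bestb(w,180,t,h_)[0]+7.5
        else: b=bestb(w,a,t,h_)[0]
        way.append((tcp(a,b,t,h),Rt(0,t),3 if a==190 else 2,1)); 
        if prev:
            print(a,td,round(b,1),'clr',[round(clr(w,*(np.array(prev)*(1-k)+np.array([a,b,t])*k),h_),1) for k in (.25,.5,.75,1)])
        else:
            C=p-r.apply([-h,0,0]); print('now a,b',(YP-C[1])*1000,(C[2]-ZR)*1000)
        prev=(a,b,t)
    for a,b,n in extra: way.append((tcp(a,b,0,h),Rt(0,0),n,1))
    return plan(way,p,r)
E
python3 - <<'E'
from insplan import *
p,r=cur(); thread(38,.0313,p,r,extra=[(95,0,3),(75,0,3),(75,-9,3)])
E
```

```text
now a,b 211.57468322776415 46.744723582174075
180 32 21.9 clr [np.float64(9.0), np.float64(8.7), np.float64(8.4), np.float64(8.2)]
170 32 14.0 clr [np.float64(7.8), np.float64(7.4), np.float64(7.0), np.float64(6.7)]
160 25 7.9 clr [np.float64(6.0), np.float64(5.7), np.float64(5.4), np.float64(5.5)]
150 20 2.8 clr [np.float64(5.5), np.float64(5.6), np.float64(5.8), np.float64(6.0)]
140 15 0.8 clr [np.float64(6.0), np.float64(5.8), np.float64(5.8), np.float64(5.9)]
130 7.5 0.0 clr [np.float64(6.0), np.float64(6.2), np.float64(7.1), np.float64(7.9)]
120 0 0.0 clr [np.float64(8.5), np.float64(9.2), np.float64(9.8), np.float64(10.5)]
[{"travel":[0.04,0,-0.31],"dr":[0,0,0],"jaw":1}, {"travel":[0.03,0,-0.3],"dr":[0,0,0],"jaw":1}, {"travel":[0.04,0,-0.31],"dr":[-0.01,0,0.01],"jaw":1}, {"travel":[0.02,0,-0.21],"dr":[0,0,0],"jaw":1}, {"travel":[0.02,0,-0.2],"dr":[0,0,0],"jaw":1}]
[{"travel":[0.02,0,-0.21],"dr":[0,0,0],"jaw":1}, {"travel":[0.02,0,-0.21],"dr":[0,0,0],"jaw":1}, {"travel":[0,0,-0.13],"dr":[0,0.58,0],"jaw":1}, {"travel":[0.01,0,-0.14],"dr":[0.01,0.58,0],"jaw":1}, {"travel":[0.01,0,-0.14],"dr":[0,0.42,0],"jaw":1}]
[{"travel":[0.02,0,-0.14],"dr":[0,0.42,0],"jaw":1}, {"travel":[-0.02,0,-0.12],"dr":[0,0.41,0],"jaw":1}, {"travel":[-0.02,0,-0.13],"dr":[0,0.42,-0.01],"jaw":1}, {"travel":[-0.03,0,-0.09],"dr":[0,0.62,0],"jaw":1}, {"travel":[-0.02,0,-0.1],"dr":[0,0.63,0],"jaw":1}]
[{"travel":[-0.02,0,-0.1],"dr":[0,0.62,0],"jaw":1}, {"travel":[-0.01,0,-0.09],"dr":[0,0.63,0],"jaw":1}, {"travel":[0,0,-0.28],"dr":[0,0,0],"jaw":1}, {"travel":[0,0,-0.28],"dr":[0,0,0],"jaw":1}, {"travel":[0,0,-0.28],"dr":[-0.01,0,0],"jaw":1}]
[{"travel":[0,0,-0.22],"dr":[0,0,0],"jaw":1}, {"travel":[0,0,-0.22],"dr":[0,0,0],"jaw":1}, {"travel":[0,0,-0.22],"dr":[0,0,0],"jaw":1}, {"travel":[0.1,0,0],"dr":[0,0,0],"jaw":1}, {"travel":[0.1,0,0],"dr":[0,0,0],"jaw":1}]
[{"travel":[0.1,0,0],"dr":[0,0,0],"jaw":1}]
end [0.5455 0.2519 0.1999]
```

>>> drive_tool:
  increments:
    - {"travel":[0.04,0,-0.31],"dr":[0,0,0],"jaw":1}
    - {"travel":[0.03,0,-0.3],"dr":[0,0,0],"jaw":1}
    - {"travel":[0.04,0,-0.31],"dr":[0,0,0],"jaw":1}
    - {"travel":[0.02,0,-0.21],"dr":[0,0,0],"jaw":1}
    - {"travel":[0.02,0,-0.2],"dr":[0,0,0],"jaw":1}

```text
time: 4.88
eef_pos: [0.5455, 0.1634, 0.2254]
tcp_rot: [-0.001, 1.012, -1.574]
ft_force: [-0.9, 0.2, -0.3]
finger_gap: 0.0373
```

>>> drive_tool:
  increments:
    - {"travel":[0.02,0,-0.21],"dr":[0,0,0],"jaw":1}
    - {"travel":[0.02,0,-0.21],"dr":[0,0,0],"jaw":1}
    - {"travel":[0,0,-0.13],"dr":[0,0.58,0],"jaw":1}

```text
time: 5.13
eef_pos: [0.5452, 0.1778, 0.2147]
tcp_rot: [-0.005, 1.072, -1.575]
ft_force: [-0.1, 0.4, -0.4]
finger_gap: 0.0376
```

```bash
python3 - <<'E'
from insplan import *
st(); p,r=cur(); C=p-r.apply([-.0313,0,0]); print('a,b',(YP-C[1])*1000,(C[2]-ZR)*1000, 'tilt',np.degrees(np.arcsin(r.as_matrix()[2,2])))
snap('scene',(380,150,540,270),'s3')
E
```

```text
t 5.13 p [0.5452 0.1778 0.2147] rpy [-0.005  1.072 -1.575] q [ 0.301  0.569  1.284 -0.476  1.464  1.966] F [-0.09  0.38 -0.43] T [ 0.35 -0.06 -0.07] gap 0.0376
a,b 164.1887625756014 9.717468676478575 tilt 28.550497837774927
```

View pics/s3.png

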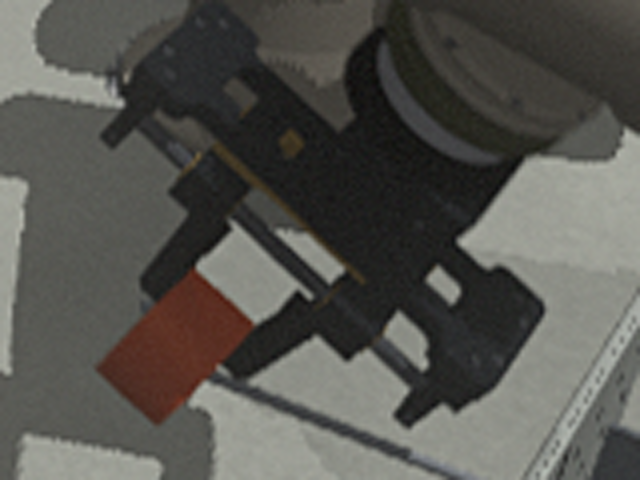

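No contact force so far. The hook passes through the hole, with its tip showing at crop (147,302). I continue.

>>> drive_tool:
  increments:
    - {"travel":[0.01,0,-0.14],"dr":[0,0.58,0],"jaw":1}
    - {"travel":[0.01,0,-0.14],"dr":[0,0.42,0],"jaw":1}
    - {"travel":[0.02,0,-0.14],"dr":[0,0.42,0],"jaw":1}
    - {"travel":[-0.02,0,-0.12],"dr":[0,0.41,0],"jaw":1}
    - {"travel":[-0.02,0,-0.13],"dr":[0,0.42,0],"jaw":1}

```text
time: 5.6
eef_pos: [0.5458, 0.1948, 0.2088]
tcp_rot: [0.002, 1.31, -1.571]
ft_force: [0.3, 0.3, -0.8]
finger_gap: 0.0378
```

>>> drive_tool:
  increments:
    - {"travel":[-0.03,0,-0.09],"dr":[0,0.62,0],"jaw":1}
    - {"travel":[-0.02,0,-0.1],"dr":[0,0.63,0],"jaw":1}
    - {"travel":[-0.02,0,-0.1],"dr":[0,0.62,0],"jaw":1}
    - {"travel":[-0.01,0,-0.09],"dr":[0,0.63,0],"jaw":1}
    - {"travel":[0,0,-0.28],"dr":[0,0,0],"jaw":1}

```text
time: 6.02
eef_pos: [0.5462, 0.2132, 0.2095]
tcp_rot: [2.351, 1.57, 0.776]
ft_force: [-1.0, 0.1, -1.1]
finger_gap: 0.0371
```

>>> drive_tool:
  increments:
    - {"travel":[0,0,-0.28],"dr":[0,0,0],"jaw":1}
    - {"travel":[0,0,-0.28],"dr":[0,0,0],"jaw":1}
    - {"travel":[0,0,-0.22],"dr":[0,0,0],"jaw":1}
    - {"travel":[0,0,-0.22],"dr":[0,0,0],"jaw":1}
    - {"travel":[0,0,0],"dr":[0,0,0],"jaw":1}

```text
time: 6.43
eef_pos: [0.5455, 0.2465, 0.2089]
tcp_rot: [0.206, 1.57, -1.365]
ft_force: [0.4, 0.1, -1.7]
finger_gap: 0.0379
```

```bash
python3 - <<'E'
from insplan import *
st(); p,r=cur(); C=p-r.apply([-.0313,0,0]); print('a,b',(YP-C[1])*1000,(C[2]-ZR)*1000, 'rot err',(r.inv()*Rt(0,0)).as_rotvec().round(3))
E
```

```text
t 6.43 p [0.5455 0.2465 0.2089] rpy [ 0.206  1.57  -1.365] q [ 2.290e-01  5.070e-01  1.323e+00 -1.000e-03  1.312e+00  1.800e+00] F [ 0.43  0.06 -1.7 ] T [-0.02  0.03  0.03] gap 0.0379
a,b 80.56711042748557 0.1452608508710762 rot err [ 0.     0.001 -0.   ]
```

>>> drive_tool:
  increments:
    - {"travel":[0.1,0,0],"dr":[0,0,0],"jaw":1}
    - {"travel":[0.1,0,0],"dr":[0,0,0],"jaw":1}
    - {"travel":[0.07,0,0],"dr":[0,0,0],"jaw":1}
    - {"travel":[0,0,0],"dr":[0,0,0],"jaw":1}

```text
time: 6.77
eef_pos: [0.5458, 0.2445, 0.2006]
tcp_rot: [-0.549, 1.57, -2.122]
ft_force: [0.4, 0.0, -1.0]
finger_gap: 0.0378
```

>>> drive_tool:
  increments:
    - {"travel":[0.04,0,0],"dr":[0,0,0],"jaw":1}
    - {"travel":[0,0,0],"dr":[0,0,0],"jaw":1}

```text
time: 6.93
eef_pos: [0.546, 0.2445, 0.2003]
tcp_rot: [1.028, 1.57, -0.545]
ft_force: [-1.4, -1.5, 2.1]
finger_gap: 0.0375
```

>>> drive_tool:
  increments:
    - {"travel":[0.04,0,0],"dr":[0,0,0],"jaw":1}
    - {"travel":[0,0,0],"dr":[0,0,0],"jaw":1}

```text
time: 7.1
eef_pos: [0.5461, 0.2446, 0.2]
tcp_rot: [1.314, 1.569, -0.259]
ft_force: [-2.1, -2.2, 8.1]
finger_gap: 0.0377
```

Contact came at TCP z ≈ 0.2004, so the rod axis is about 0.179, roughly 1 mm above my estimate. I'll back off slightly and release.

>>> drive_tool:
  increments:
    - {"travel":[-0.04,0,0],"dr":[0,0,0],"jaw":1}
    - {"travel":[0,0,0],"dr":[0,0,0],"jaw":-0.3}
    - {"travel":[0,0,0],"dr":[0,0,0],"jaw":-0.3}
    - {"travel":[0,0,0],"dr":[0,0,0],"jaw":-0.3}
    - {"travel":[0,0,0],"dr":[0,0,0],"jaw":-0.3}

```text
time: 7.52
eef_pos: [0.5458, 0.2448, 0.1996]
tcp_rot: [0.071, 1.57, -1.502]
ft_force: [0.2, 0.0, 0.4]
finger_gap: 0.057
```

>>> drive_tool:
  increments:
    - {"travel":[0,0,0],"dr":[0,0,0],"jaw":-0.3}
    - {"travel":[0,0,0],"dr":[0,0,0],"jaw":-0.3}

```text
time: 7.68
eef_pos: [0.5459, 0.2448, 0.1998]
tcp_rot: [0.579, 1.57, -0.994]
ft_force: [0.6, -0.2, 1.1]
finger_gap: 0.0572
```

```bash
python3 - <<'E'
from insplan import *
st(); im,d,c,P=snap('scene',(400,180,560,300),'s4')
hsv=cv2.cvtColor(im,cv2.COLOR_RGB2HSV); m=((hsv[...,0]<12)|(hsv[...,0]>174))&(hsv[...,1]>150)&(hsv[...,2]>60)&(P[...,2]>.12)&(d>0)
print(np.percentile(P[m],[1,50,99],axis=0).round(4).tolist())
E
```

```text
t 7.68 p [0.5459 0.2448 0.1998] rpy [ 0.579  1.57  -0.994] q [ 0.226  0.513  1.337 -0.     1.291  1.799] F [ 0.57 -0.23  1.09] T [-0.01  0.03 -0.01] gap 0.0572
[[0.5247, 0.2286, 0.1479], [0.5646, 0.2479, 0.1906], [0.5785, 0.2655, 0.2003]]
```

View pics/s4.png

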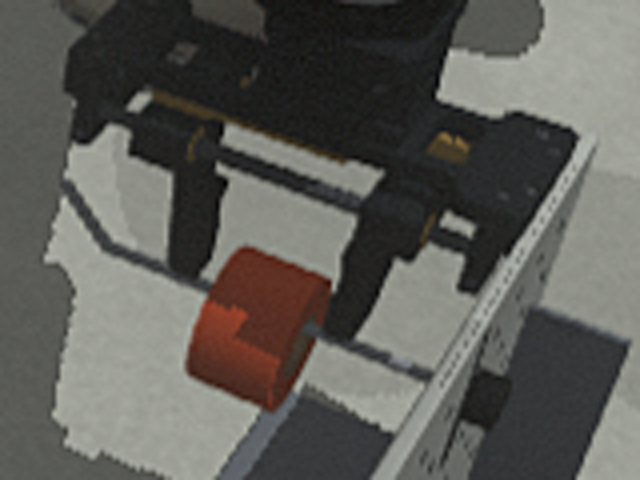

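The wide roll hangs on the hook, released. Now to the green one.

```bash
python3 - <<'E'
from insplan import *
p,r=cur(); plan([((p[0],p[1],.25),Rt(0),3,-.3),((.533,-.153,.13),Rt(-.088),15,-.3),((.533,-.153,.0665),Rt(-.088),4,-.3)],p,r)
E
```

```text
[{"travel":[-0.56,0,0],"dr":[-0.01,0,0],"jaw":-0.3}, {"travel":[-0.56,0,0],"dr":[0,0,0],"jaw":-0.3}, {"travel":[-0.55,0,0],"dr":[-0.01,0,0],"jaw":-0.3}, {"travel":[0.27,-0.03,0.88],"dr":[0.06,0,0],"jaw":-0.3}, {"travel":[0.26,-0.02,0.89],"dr":[0.05,0,0],"jaw":-0.3}]
[{"travel":[0.27,-0.02,0.88],"dr":[0.06,0,0],"jaw":-0.3}, {"travel":[0.27,-0.01,0.89],"dr":[0.05,0,0],"jaw":-0.3}, {"travel":[0.26,-0.01,0.88],"dr":[0.06,0,0],"jaw":-0.3}, {"travel":[0.27,0,0.89],"dr":[0.06,0,0],"jaw":-0.3}, {"travel":[0.27,0,0.88],"dr":[0.05,0,0],"jaw":-0.3}]
[{"travel":[0.26,0.01,0.88],"dr":[0.06,0,0],"jaw":-0.3}, {"travel":[0.27,0.01,0.89],"dr":[0.06,0,0],"jaw":-0.3}, {"travel":[0.27,0.02,0.88],"dr":[0.05,0,0],"jaw":-0.3}, {"travel":[0.26,0.02,0.89],"dr":[0.06,0,0],"jaw":-0.3}, {"travel":[0.27,0.03,0.88],"dr":[0.05,0,0],"jaw":-0.3}]
[{"travel":[0.27,0.03,0.88],"dr":[0.06,0,0],"jaw":-0.3}, {"travel":[0.26,0.04,0.89],"dr":[0.06,0,0],"jaw":-0.3}, {"travel":[0.27,0.04,0.88],"dr":[0.05,0,0],"jaw":-0.3}, {"travel":[0.53,0,0],"dr":[0,0,0],"jaw":-0.3}, {"travel":[0.53,0,0],"dr":[0,0,0],"jaw":-0.3}]
[{"travel":[0.53,0,0],"dr":[0,0,0],"jaw":-0.3}, {"travel":[0.53,0,0],"dr":[0,0,0],"jaw":-0.3}]
end [ 0.5329 -0.153   0.0664]
```

>>> drive_tool:
  increments:
    - {"travel":[-0.56,0,0],"dr":[0,0,0],"jaw":-0.3}
    - {"travel":[-0.56,0,0],"dr":[0,0,0],"jaw":-0.3}
    - {"travel":[-0.55,0,0],"dr":[0,0,0],"jaw":-0.3}
    - {"travel":[0,-0.03,0.88],"dr":[0.06,0,0],"jaw":-0.3}
    - {"travel":[0,-0.02,0.89],"dr":[0.05,0,0],"jaw":-0.3}

```text
time: 8.15
eef_pos: [0.5441, 0.1919, 0.2508]
tcp_rot: [1.571, 1.569, -0.012]
ft_force: [0.2, 0.1, -0.9]
finger_gap: 0.0573
```

>>> drive_tool:
  increments:
    - {"travel":[0,-0.02,0.88],"dr":[0.06,0,0],"jaw":-0.3}
    - {"travel":[0,-0.01,0.89],"dr":[0.05,0,0],"jaw":-0.3}
    - {"travel":[0,-0.01,0.88],"dr":[0.06,0,0],"jaw":-0.3}
    - {"travel":[0,0,0.89],"dr":[0.06,0,0],"jaw":-0.3}
    - {"travel":[0,0,0.88],"dr":[0.05,0,0],"jaw":-0.3}

```text
time: 8.57
eef_pos: [0.5393, 0.0579, 0.2501]
tcp_rot: [1.07, 1.57, -0.544]
ft_force: [0.9, -1.0, -0.6]
finger_gap: 0.057
```

>>> drive_tool:
  increments:
    - {"travel":[0.5,0.01,0.88],"dr":[0.06,0,0],"jaw":-0.3}
    - {"travel":[0.5,0.01,0.89],"dr":[0.06,0,0],"jaw":-0.3}
    - {"travel":[0.5,0.02,0.88],"dr":[0.05,0,0],"jaw":-0.3}
    - {"travel":[0.5,0.02,0.89],"dr":[0.06,0,0],"jaw":-0.3}
    - {"travel":[0.5,0.03,0.88],"dr":[0.05,0,0],"jaw":-0.3}

```text
time: 8.98
eef_pos: [0.5347, -0.0747, 0.1745]
tcp_rot: [1.103, 1.57, -0.541]
ft_force: [-0.8, -0.0, -0.1]
finger_gap: 0.0574
```

>>> drive_tool:
  increments:
    - {"travel":[0.5,0.03,0.88],"dr":[0.06,0,0],"jaw":-0.3}
    - {"travel":[0.5,0.04,0.89],"dr":[0.06,0,0],"jaw":-0.3}
    - {"travel":[0.5,0.04,0.88],"dr":[0.05,0,0],"jaw":-0.3}
    - {"travel":[0,0,0],"dr":[0,0,0],"jaw":-0.3}
    - {"travel":[0,0,0],"dr":[0,0,0],"jaw":-0.3}

```text
time: 9.4
eef_pos: [0.5316, -0.1536, 0.1295]
tcp_rot: [-2.004, 1.57, 2.616]
ft_force: [0.6, 0.8, 0.9]
finger_gap: 0.057
```

```bash
python3 - <<'E'
from insplan import *
st(); p,r=cur(); 
im,d,c,P=snap('side',(280,180,440,300),'d5')
X,Y,Z=P[...,0],P[...,1],P[...,2]; hsv=cv2.cvtColor(im,cv2.COLOR_RGB2HSV)
m=(d>0)&(abs(X-.534)<.036)&(hsv[...,0]>50)&(hsv[...,0]<75)&(hsv[...,1]>110)&(Z>.03)&(Z<.08)&(abs(Y+.15)<.04); print(m.sum(),np.percentile(P[m],[1,99],axis=0).round(4).tolist())
plan([((.533,-.153,.0665),Rt(-.088),4,-.3)],p,r)
E
```

```text
t 9.4 p [ 0.5316 -0.1536  0.1295] rpy [-2.004  1.57   2.616] q [-0.493  0.495  1.564  0.     1.083  1.17 ] F [0.58 0.82 0.85] T [ 0.06  0.06 -0.  ] gap 0.057
336 [[0.501, -0.1625, 0.0306], [0.5618, -0.1362, 0.0692]]
[{"travel":[0.52,0.01,-0.01],"dr":[-0.01,0,0],"jaw":-0.3}, {"travel":[0.53,0.01,0],"dr":[-0.01,0,0],"jaw":-0.3}, {"travel":[0.52,0.01,-0.01],"dr":[-0.01,0,0.01],"jaw":-0.3}, {"travel":[0.53,0.01,0],"dr":[-0.01,0,0],"jaw":-0.3}]
end [ 0.5329 -0.1531  0.0665]
```

View pics/d5.png

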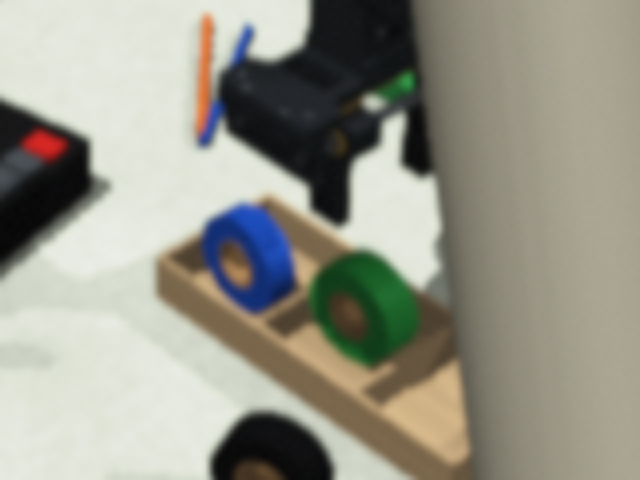

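The green roll is in the middle compartment, under the open gripper. I go down and grip it.

>>> drive_tool:
  increments:
    - {"travel":[0.53,0.01,0],"dr":[0,0,0],"jaw":-0.3}
    - {"travel":[0.52,0.01,0],"dr":[0,0,0],"jaw":-0.3}
    - {"travel":[0.53,0.01,0],"dr":[0,0,0],"jaw":-0.3}
    - {"travel":[0.52,0.01,0],"dr":[0,0,0],"jaw":-0.3}
    - {"travel":[0,0,0],"dr":[0,0,0],"jaw":1}

```text
time: 9.87
eef_pos: [0.5326, -0.1513, 0.0654]
tcp_rot: [-1.983, 1.568, 2.641]
ft_force: [-0.2, 0.4, -0.1]
finger_gap: 0.0527
```

>>> drive_tool:
  increments:
    - {"travel":[0,0,0],"dr":[0,0,0],"jaw":1}
    - {"travel":[0,0,0],"dr":[0,0,0],"jaw":1}
    - {"travel":[0,0,0],"dr":[0,0,0],"jaw":1}
    - {"travel":[0,0,0],"dr":[0,0,0],"jaw":1}
    - {"travel":[0,0,0],"dr":[0,0,0],"jaw":1}

```text
time: 10.28
eef_pos: [0.5337, -0.1532, 0.068]
tcp_rot: [1.181, 1.569, -0.48]
ft_force: [0.3, 0.7, 4.3]
finger_gap: 0.0246
```

```bash
sed -i 's/ZR=.5455,.327,.1775/ZR=.5455,.327,.1785/' insplan.py; python3 - <<'E'
from insplan import *
s=st(); p,r=cur(); h=p[2]-.036; t=np.radians(32); print(h)
s0=tcp(206,44,t,h); print(s0)
plan([((p[0],p[1],.17),Rt(-.088),5,1),(s0,Rt(0,t),15,1)],p,r)
E
```

```text
t 10.28 p [ 0.5337 -0.1532  0.068 ] rpy [ 1.181  1.569 -0.48 ] q [-0.49   0.583  1.608  0.     0.948  1.17 ] F [0.28 0.73 4.31] T [ 0.16  0.02 -0.01] gap 0.0246
0.03203324751179402
(0.5455, np.float64(0.13797503495245006), np.float64(0.24966573456608446))
[{"travel":[-0.68,0,0],"dr":[0,0,0],"jaw":1}, {"travel":[-0.68,0,0],"dr":[-0.01,0,-0.01],"jaw":1}, {"travel":[-0.68,0,0],"dr":[0,0,0],"jaw":1}, {"travel":[-0.68,0,0],"dr":[0,0.01,-0.01],"jaw":1}, {"travel":[-0.68,0,0],"dr":[-0.01,0,0],"jaw":1}]
[{"travel":[-0.18,-0.03,-0.65],"dr":[-0.05,-0.36,0.02],"jaw":1}, {"travel":[-0.2,-0.03,-0.64],"dr":[-0.06,-0.35,0.01],"jaw":1}, {"travel":[-0.22,-0.02,-0.63],"dr":[-0.05,-0.36,0.02],"jaw":1}, {"travel":[-0.25,-0.02,-0.62],"dr":[-0.06,-0.35,0.01],"jaw":1}, {"travel":[-0.27,-0.01,-0.62],"dr":[-0.05,-0.36,0.02],"jaw":1}]
[{"travel":[-0.29,-0.01,-0.6],"dr":[-0.06,-0.35,0.01],"jaw":1}, {"travel":[-0.32,-0.01,-0.59],"dr":[-0.05,-0.36,0.02],"jaw":1}, {"travel":[-0.34,0,-0.58],"dr":[-0.06,-0.35,0.02],"jaw":1}, {"travel":[-0.36,0,-0.57],"dr":[-0.05,-0.36,0.01],"jaw":1}, {"travel":[-0.38,0,-0.55],"dr":[-0.05,-0.35,0.02],"jaw":1}]
[{"travel":[-0.4,0.01,-0.54],"dr":[-0.06,-0.36,0.01],"jaw":1}, {"travel":[-0.42,0.01,-0.52],"dr":[-0.05,-0.36,0.02],"jaw":1}, {"travel":[-0.44,0.02,-0.51],"dr":[-0.06,-0.35,0.01],"jaw":1}, {"travel":[-0.45,0.02,-0.49],"dr":[-0.05,-0.36,0.02],"jaw":1}, {"travel":[-0.48,0.02,-0.47],"dr":[-0.06,-0.35,0.02],"jaw":1}]
end [0.5454 0.1379 0.2497]
```

>>> drive_tool:
  increments:
    - {"travel":[-0.68,0,0],"dr":[0,0,0],"jaw":1}
    - {"travel":[-0.68,0,0],"dr":[0,0,0],"jaw":1}
    - {"travel":[-0.68,0,0],"dr":[0,0,0],"jaw":1}
    - {"travel":[-0.68,0,0],"dr":[0,0,0],"jaw":1}
    - {"travel":[-0.68,0,0],"dr":[0,0,0],"jaw":1}

```text
time: 10.7
eef_pos: [0.5331, -0.153, 0.1703]
tcp_rot: [0.951, 1.57, -0.71]
ft_force: [0.3, -0.2, -0.8]
finger_gap: 0.0244
```

>>> drive_tool:
  increments:
    - {"travel":[-0.18,-0.03,-0.65],"dr":[-0.05,-0.36,0.02],"jaw":1}
    - {"travel":[-0.2,-0.03,-0.64],"dr":[-0.06,-0.35,0.01],"jaw":1}
    - {"travel":[-0.22,-0.02,-0.63],"dr":[-0.05,-0.36,0.02],"jaw":1}
    - {"travel":[-0.25,-0.02,-0.62],"dr":[-0.06,-0.35,0.01],"jaw":1}
    - {"travel":[-0.27,-0.01,-0.62],"dr":[-0.05,-0.36,0.02],"jaw":1}

```text
time: 11.12
eef_pos: [0.5373, -0.0551, 0.1961]
tcp_rot: [0.036, 1.382, -1.597]
ft_force: [0.6, -0.1, -1.0]
finger_gap: 0.0244
```

>>> drive_tool:
  increments:
    - {"travel":[-0.29,-0.01,-0.6],"dr":[-0.06,-0.35,0.01],"jaw":1}
    - {"travel":[-0.32,-0.01,-0.59],"dr":[-0.05,-0.36,0.02],"jaw":1}
    - {"travel":[-0.34,0,-0.58],"dr":[-0.06,-0.35,0.02],"jaw":1}
    - {"travel":[-0.36,0,-0.57],"dr":[-0.05,-0.36,0.01],"jaw":1}
    - {"travel":[-0.38,0,-0.55],"dr":[-0.05,-0.35,0.02],"jaw":1}

```text
time: 11.53
eef_pos: [0.5413, 0.042, 0.2227]
tcp_rot: [0.019, 1.197, -1.584]
ft_force: [0.3, -0.7, -1.3]
finger_gap: 0.0248
```

>>> drive_tool:
  increments:
    - {"travel":[-0.4,0.01,-0.54],"dr":[-0.06,-0.36,0.01],"jaw":1}
    - {"travel":[-0.42,0.01,-0.52],"dr":[-0.05,-0.36,0.02],"jaw":1}
    - {"travel":[-0.44,0.02,-0.51],"dr":[-0.06,-0.35,0.01],"jaw":1}
    - {"travel":[-0.45,0.02,-0.49],"dr":[-0.05,-0.36,0.02],"jaw":1}
    - {"travel":[-0.48,0.02,-0.47],"dr":[-0.06,-0.35,0.02],"jaw":1}

```text
time: 11.95
eef_pos: [0.5454, 0.139, 0.249]
tcp_rot: [0.002, 1.01, -1.571]
ft_force: [0.2, -0.8, -1.4]
finger_gap: 0.0245
```

>>> drive_tool:
  increments:
    - {"travel":[0,0,0],"dr":[0,0,0],"jaw":1}

```text
time: 12.03
eef_pos: [0.5455, 0.1413, 0.2489]
tcp_rot: [0.002, 1.011, -1.566]
ft_force: [-0.1, 0.2, -1.1]
finger_gap: 0.0247
```

```bash
python3 - <<'E'
from insplan import *
s=st(); p,r=cur(); h=.032; print((r.inv()*Rt(0,np.radians(32))).as_rotvec().round(3))
im,d,c,P=snap('scene',(380,150,540,270),'s6')
hsv=cv2.cvtColor(im,cv2.COLOR_RGB2HSV); m=(hsv[...,0]>50)&(hsv[...,0]<75)&(hsv[...,1]>110)&(P[...,2]>.15)&(d>0)
print('green',np.percentile(P[m],[1,99],axis=0).round(4).tolist())
m=((hsv[...,0]<12)|(hsv[...,0]>174))&(hsv[...,1]>150)&(hsv[...,2]>60)&(P[...,2]>.12)&(d>0); print('orange',np.percentile(P[m],[1,99],axis=0).round(4).tolist())
thread(25,h,p,r,extra=[(108,0,2)])
E
```

```text
t 12.03 p [0.5455 0.1413 0.2489] rpy [ 0.002  1.011 -1.566] q [ 0.263  0.522  1.289 -0.54   1.501  1.917] F [-0.11  0.15 -1.07] T [ 0.42 -0.    0.  ] gap 0.0247
[ 0.001  0.001 -0.002]
green [[0.5282, 0.1192, 0.2279], [0.5783, 0.1503, 0.2531]]
orange [[0.5209, 0.2287, 0.146], [0.5779, 0.2654, 0.2001]]
now a,b 202.70825309706908 43.2577905727575
180 32 59.8 clr [np.float64(48.6), np.float64(48.3), np.float64(48.1), np.float64(47.8)]
170 32 14.9 clr [np.float64(-11.5), np.float64(-5.1), np.float64(1.3), np.float64(7.5)]
160 25 6.5 clr [np.float64(6.8), np.float64(6.0), np.float64(6.2), np.float64(6.7)]
150 20 1.5 clr [np.float64(6.7), np.float64(6.8), np.float64(7.0), np.float64(7.3)]
140 15 0.0 clr [np.float64(7.0), np.float64(6.8), np.float64(6.6), np.float64(7.0)]
130 7.5 0.0 clr [np.float64(7.4), np.float64(7.9), np.float64(8.3), np.float64(8.7)]
120 0 0.0 clr [np.float64(9.2), np.float64(9.6), np.float64(10.1), np.float64(10.5)]
[{"travel":[-0.3,0,0.02],"dr":[0,0,-0.01],"jaw":1}, {"travel":[-0.3,0,0.02],"dr":[0.01,0.01,0],"jaw":1}, {"travel":[-0.3,0,0.03],"dr":[0,0,-0.01],"jaw":1}, {"travel":[0.02,0,-0.21],"dr":[0,0,0],"jaw":1}, {"travel":[0.01,0,-0.21],"dr":[0,0,0],"jaw":1}]
[{"travel":[0.55,0,-0.54],"dr":[0,0,0],"jaw":1}, {"travel":[0.54,0,-0.53],"dr":[0,0,0],"jaw":1}, {"travel":[0.04,0,-0.15],"dr":[0,0.58,0],"jaw":1}, {"travel":[0.04,0,-0.15],"dr":[0,0.59,0],"jaw":1}, {"travel":[0.01,0,-0.14],"dr":[0,0.41,0],"jaw":1}]
[{"travel":[0.01,0,-0.14],"dr":[0,0.42,0],"jaw":1}, {"travel":[-0.03,0,-0.12],"dr":[0,0.42,0],"jaw":1}, {"travel":[-0.02,0,-0.12],"dr":[0,0.41,0],"jaw":1}, {"travel":[-0.04,0,-0.09],"dr":[0,0.63,0],"jaw":1}, {"travel":[-0.04,0,-0.1],"dr":[0,0.62,0],"jaw":1}]
[{"travel":[-0.02,0,-0.09],"dr":[0,0.63,0],"jaw":1}, {"travel":[0,0,-0.1],"dr":[0,0.62,0],"jaw":1}, {"travel":[0,0,-0.2],"dr":[0,0,0],"jaw":1}, {"travel":[0,0,-0.2],"dr":[0,0,0],"jaw":1}]
end [0.5454 0.2191 0.2104]
```

View pics/s6.png

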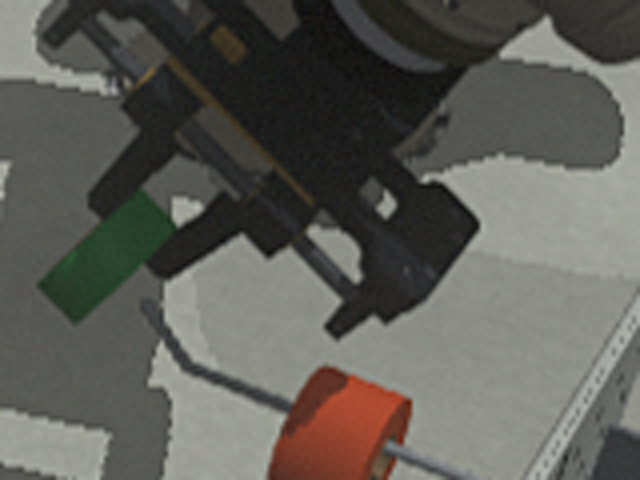

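```bash
sed -i 's/B=np.arange(-12,60,.25)/B=np.arange(-12,(24 if a<=180 else 32),.25)/' insplan.py; python3 - <<'E'
from insplan import *
p,r=cur(); h=.032
S=[(190,32),(180,32),(170,32),(160,25),(150,19),(142,10),(136,0)]
thread(25,h,p,r,extra=[(136,-8.5,3)],sch=S)
E
```

```text
now a,b 204.33372727086342 42.855995549069185
180 32 22.9 clr [np.float64(9.8), np.float64(9.5), np.float64(9.3), np.float64(9.0)]
170 32 14.9 clr [np.float64(8.6), np.float64(8.3), np.float64(7.9), np.float64(7.5)]
160 25 6.5 clr [np.float64(6.8), np.float64(6.0), np.float64(6.2), np.float64(6.7)]
150 19 1.5 clr [np.float64(6.7), np.float64(6.8), np.float64(7.0), np.float64(7.4)]
142 10 0.8 clr [np.float64(7.2), np.float64(7.2), np.float64(7.2), np.float64(7.1)]
136 0 3.0 clr [np.float64(7.2), np.float64(7.5), np.float64(7.5), np.float64(7.5)]
[{"travel":[0.03,0,-0.21],"dr":[0,0,0],"jaw":1}, {"travel":[0.04,0,-0.21],"dr":[0,0,-0.01],"jaw":1}, {"travel":[0.03,0,-0.21],"dr":[0.01,0,0],"jaw":1}, {"travel":[0.02,0,-0.21],"dr":[0,0,0],"jaw":1}, {"travel":[0.02,0,-0.2],"dr":[0,0,0],"jaw":1}]
[{"travel":[0.02,0,-0.21],"dr":[0,0,0],"jaw":1}, {"travel":[0.02,0,-0.21],"dr":[0,0,0],"jaw":1}, {"travel":[0.04,0,-0.15],"dr":[0,0.58,0],"jaw":1}, {"travel":[0.04,0,-0.15],"dr":[0,0.59,0],"jaw":1}, {"travel":[0.01,0,-0.13],"dr":[0,0.5,0],"jaw":1}]
[{"travel":[0.02,0,-0.13],"dr":[0,0.5,0],"jaw":1}, {"travel":[-0.03,0,-0.05],"dr":[0,0.75,0],"jaw":1}, {"travel":[-0.02,0,-0.05],"dr":[0,0.75,0],"jaw":1}, {"travel":[-0.05,0,0],"dr":[0,0.83,0],"jaw":1}, {"travel":[-0.04,0,0],"dr":[0,0.83,0],"jaw":1}]
[{"travel":[0.13,0,0],"dr":[0,0,0],"jaw":1}, {"travel":[0.12,0,0],"dr":[0,0,0],"jaw":1}, {"travel":[0.13,0,0],"dr":[0,0,0],"jaw":1}]
end [0.5455 0.1909 0.202 ]
```

>>> drive_tool:
  increments:
    - {"travel":[0.03,0,-0.21],"dr":[0,0,0],"jaw":1}
    - {"travel":[0.04,0,-0.21],"dr":[0,0,0],"jaw":1}
    - {"travel":[0.03,0,-0.21],"dr":[0,0,0],"jaw":1}
    - {"travel":[0.02,0,-0.21],"dr":[0,0,0],"jaw":1}
    - {"travel":[0.02,0,-0.2],"dr":[0,0,0],"jaw":1}

```text
time: 12.5
eef_pos: [0.5456, 0.1622, 0.2279]
tcp_rot: [0.0, 1.012, -1.573]
ft_force: [0.1, -0.1, -0.4]
finger_gap: 0.0248
```

>>> drive_tool:
  increments:
    - {"travel":[0.02,0,-0.21],"dr":[0,0,0],"jaw":1}
    - {"travel":[0.02,0,-0.21],"dr":[0,0,0],"jaw":1}
    - {"travel":[0.04,0,-0.15],"dr":[0,0.58,0],"jaw":1}
    - {"travel":[0.04,0,-0.15],"dr":[0,0.59,0],"jaw":1}
    - {"travel":[0.01,0,-0.13],"dr":[0,0.5,0],"jaw":1}

```text
time: 12.92
eef_pos: [0.5457, 0.1828, 0.2118]
tcp_rot: [0.001, 1.19, -1.571]
ft_force: [1.5, -0.6, -0.9]
finger_gap: 0.0247
```

>>> drive_tool:
  increments:
    - {"travel":[0.02,0,-0.13],"dr":[0,0.5,0],"jaw":1}
    - {"travel":[-0.03,0,-0.05],"dr":[0,0.75,0],"jaw":1}
    - {"travel":[-0.02,0,-0.05],"dr":[0,0.75,0],"jaw":1}
    - {"travel":[-0.05,0,0],"dr":[0,0.83,0],"jaw":1}
    - {"travel":[-0.04,0,0],"dr":[0,0.83,0],"jaw":1}

```text
time: 13.33
eef_pos: [0.5458, 0.1898, 0.2137]
tcp_rot: [2.721, 1.567, 1.149]
ft_force: [0.2, -0.6, -0.2]
finger_gap: 0.0247
```

```bash
python3 - <<'E'
from insplan import *
s=st(); p,r=cur(); C=p-r.apply([-.032,0,0]); print('a,b',(YP-C[1])*1000,(C[2]-ZR)*1000,(r.inv()*Rt(0,0)).as_rotvec().round(3))
snap('scene',(400,160,560,280),'s7')
E
```

```text
t 13.33 p [0.5458 0.1898 0.2137] rpy [2.721 1.567 1.149] q [0.131 0.456 1.388 0.003 1.296 1.702] F [ 0.16 -0.61 -0.15] T [ 0.02  0.03 -0.02] gap 0.0247
a,b 137.11554184594164 3.230959425957358 [-0.001 -0.003 -0.002]
```

View pics/s7.png

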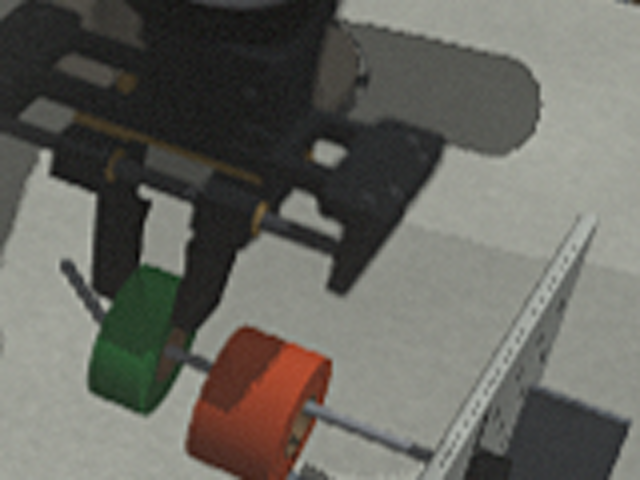

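The green roll is on the level part of the hook. I lower it and then push the orange roll back with the rear finger.

>>> drive_tool:
  increments:
    - {"travel":[0.13,0,0],"dr":[0,0,0],"jaw":1}
    - {"travel":[0.13,0,0],"dr":[0,0,0],"jaw":1}
    - {"travel":[0.13,0,0],"dr":[0,0,0],"jaw":1}
    - {"travel":[0,0,-0.2],"dr":[0,0,0],"jaw":1}
    - {"travel":[0,0,-0.3],"dr":[0,0,0],"jaw":1}

```text
time: 13.8
eef_pos: [0.5456, 0.2047, 0.2013]
tcp_rot: [-0.009, 1.569, -1.582]
ft_force: [0.3, 0.2, -0.3]
finger_gap: 0.0245
```

>>> drive_tool:
  increments:
    - {"travel":[0,0,-0.3],"dr":[0,0,0],"jaw":1}
    - {"travel":[0,0,-0.3],"dr":[0,0,0],"jaw":1}
    - {"travel":[0,0,-0.3],"dr":[0,0,0],"jaw":1}
    - {"travel":[0,0,-0.3],"dr":[0,0,0],"jaw":1}
    - {"travel":[0,0,-0.2],"dr":[0,0,0],"jaw":1}

```text
time: 14.22
eef_pos: [0.5456, 0.2477, 0.2016]
tcp_rot: [0.641, 1.57, -0.93]
ft_force: [0.0, 0.0, -0.1]
finger_gap: 0.0246
```

```bash
cat >> insplan.py <<'E'
def rolls(name='x',box=(400,160,560,280),cams=('scene','side')):
    for n in cams:
        im,d,c,P=snap(n,box,name+n[0]) if n=='scene' else snap(n,(130,220,290,340),name+n[0])
        hsv=cv2.cvtColor(im,cv2.COLOR_RGB2HSV); H,S,V=[hsv[...,i].astype(int) for i in range(3)]
        ok=(d>0)&(P[...,2]>.125)&(P[...,2]<.23)&(abs(P[...,0]-.5455)<.04)&(P[...,1]>.1)
        for nm,m in dict(orange=((H<12)|(H>174))&(S>150)&(V>50),green=(H>50)&(H<75)&(S>110),blue=(H>105)&(H<125)&(S>120)).items():
            m=m&ok
            if m.sum()>20: q=np.percentile(P[m],[1,99],axis=0); print(n,nm,m.sum(),'a',((YP-q[::-1,1])*1000).round(1),'x',q[:,0].round(4),'z',q[:,2].round(4))
        p=(d>0)&(P[...,0]>.4)&(P[...,0]<.69)&(P[...,1]>.29)&(P[...,1]<.37)&(P[...,2]>.214)&(P[...,2]<.23)
        print(n,'panel top y',np.percentile(P[p][:,1],[2,98]).round(4))
E
python3 - <<'E'
from insplan import *
s=st(); p,r=cur(); C=p-r.apply([-.032,0,0]); print('a,b',(YP-C[1])*1000,(C[2]-ZR)*1000)
rolls('r1')
E
```

```text
t 14.22 p [0.5456 0.2477 0.2016] rpy [ 0.641  1.57  -0.93 ] q [ 2.310e-01  5.140e-01  1.331e+00 -1.000e-03  1.297e+00  1.803e+00] F [ 0.05  0.03 -0.1 ] T [-0.08 -0.01  0.02] gap 0.0246
a,b 79.3625551195692 -8.865589627976094
scene orange 795 a [13.7 51.1] x [0.5314 0.5796] z [0.1535 0.2003]
scene green 210 a [65.5 89.6] x [0.5294 0.5791] z [0.1551 0.2006]
scene panel top y [0.3274 0.335 ]
side orange 586 a [15.1 67.7] x [0.5127 0.5579] z [0.158 0.202]
side green 487 a [64.5 91.7] x [0.5131 0.555 ] z [0.1526 0.2058]
side panel top y [0.326  0.3345]
```

View pics/r1s.png

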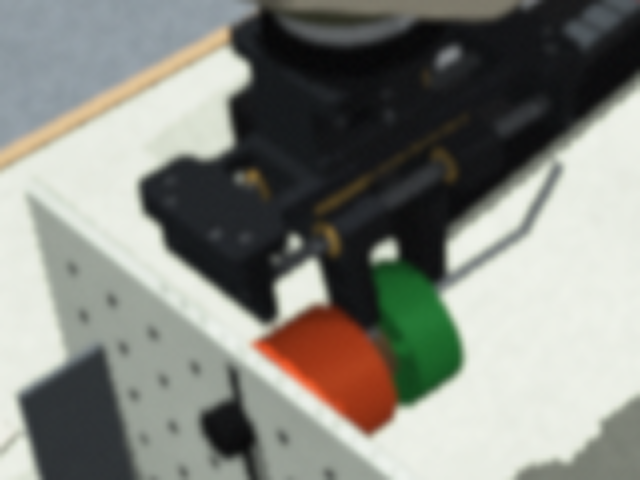

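Orange now spans 13.7–51 mm from the panel and green follows behind the finger. I push the last ~13 mm gently.

>>> drive_tool:
  increments:
    - {"travel":[0,0,-0.12],"dr":[0,0,0],"jaw":1}
    - {"travel":[0,0,-0.12],"dr":[0,0,0],"jaw":1}
    - {"travel":[0,0,-0.1],"dr":[0,0,0],"jaw":1}
    - {"travel":[0,0,0],"dr":[0,0,0],"jaw":1}

```text
time: 14.65
eef_pos: [0.5458, 0.2568, 0.2018]
tcp_rot: [1.017, 1.57, -0.556]
ft_force: [-0.5, 1.2, -0.3]
finger_gap: 0.0246
```

>>> drive_tool:
  increments:
    - {"travel":[0,0,-0.04],"dr":[0,0,0],"jaw":1}
    - {"travel":[0,0,0],"dr":[0,0,0],"jaw":1}

```text
time: 14.82
eef_pos: [0.5459, 0.2577, 0.2018]
tcp_rot: [0.813, 1.57, -0.759]
ft_force: [-1.1, 1.3, -0.2]
finger_gap: 0.0247
```

>>> drive_tool:
  increments:
    - {"travel":[0,0,-0.03],"dr":[0,0,0],"jaw":1}
    - {"travel":[0,0,0],"dr":[0,0,0],"jaw":1}

```text
time: 14.98
eef_pos: [0.5459, 0.2585, 0.2018]
tcp_rot: [0.772, 1.57, -0.801]
ft_force: [0.2, 0.0, -0.8]
finger_gap: 0.0241
```

```bash
sed -i "s/name+n\[0\]/name+n[1]/g" insplan.py; python3 - <<'E'
from insplan import *
s=st(); p,r=cur(); C=p-r.apply([-.032,0,0]); print('a,b',(YP-C[1])*1000,(C[2]-ZR)*1000)
rolls('r2')
E
```

```text
t 14.98 p [0.5459 0.2585 0.2018] rpy [ 0.772  1.57  -0.801] q [ 2.490e-01  5.240e-01  1.314e+00 -1.000e-03  1.303e+00  1.822e+00] F [ 0.22  0.02 -0.83] T [ 0.   -0.03  0.02] gap 0.0241
a,b 68.5091719342335 -8.719815747202459
scene orange 699 a [ 5.6 40.1] x [0.5314 0.5795] z [0.1563 0.2002]
scene green 237 a [54.4 78.8] x [0.5292 0.579 ] z [0.1524 0.201 ]
scene panel top y [0.3272 0.3351]
side orange 404 a [14.3 59.8] x [0.5139 0.5571] z [0.1577 0.2021]
side green 493 a [54.3 81.1] x [0.5129 0.553 ] z [0.152  0.2104]
side panel top y [0.3261 0.3345]
```

View pics/r2c.png

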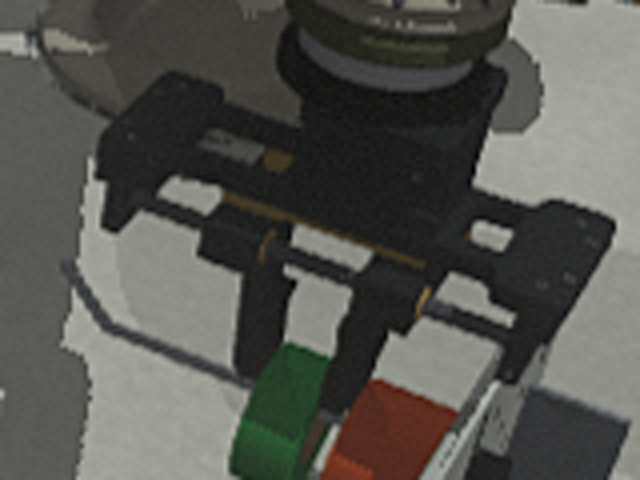

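Orange's front is at about 40 mm, so about 2 mm is left to close at the end. I back off 14 mm so that opening the fingers can't press on the orange roll, then lower and release green.

>>> drive_tool:
  increments:
    - {"travel":[0,0,0.24],"dr":[0,0,0],"jaw":1}
    - {"travel":[0,0,0.24],"dr":[0,0,0],"jaw":1}
    - {"travel":[0.03,0,0],"dr":[0,0,0],"jaw":1}
    - {"travel":[0,0,0],"dr":[0,0,0],"jaw":1}

```text
time: 15.42
eef_pos: [0.546, 0.2434, 0.2011]
tcp_rot: [0.889, 1.569, -0.684]
ft_force: [0.0, -0.1, 0.1]
finger_gap: 0.0248
```

>>> drive_tool:
  increments:
    - {"travel":[0.02,0,0],"dr":[0,0,0],"jaw":1}
    - {"travel":[0,0,0],"dr":[0,0,0],"jaw":1}

```text
time: 15.58
eef_pos: [0.5461, 0.2439, 0.201]
tcp_rot: [1.028, 1.569, -0.544]
ft_force: [-0.9, -2.3, 4.9]
finger_gap: 0.025
```

>>> drive_tool:
  increments:
    - {"travel":[0,0,0],"dr":[0,0,0],"jaw":0.1}
    - {"travel":[0,0,0],"dr":[0,0,0],"jaw":0.1}
    - {"travel":[0,0,0],"dr":[0,0,0],"jaw":0.1}
    - {"travel":[0,0,0],"dr":[0,0,0],"jaw":0.1}
    - {"travel":[0,0,0],"dr":[0,0,0],"jaw":0.1}

```text
time: 16.0
eef_pos: [0.5458, 0.2442, 0.2001]
tcp_rot: [0.591, 1.57, -0.981]
ft_force: [-1.0, -0.9, 0.4]
finger_gap: 0.0398
```

```bash
python3 - <<'E'
from insplan import *
s=st(); p,r=cur()
rolls('r3')
z=np.load('wrist1.npz');P=pts('',z['d'],(z['K'],z['R'],z['t']))
Q=P[(z['d']>0)&(abs(P[...,0]-.6125)<.036)&(abs(P[...,1]+.141)<.03)&(P[...,2]>.04)&(P[...,2]<.075)]
plan([((p[0],p[1],.25),Rt(0),3,.1),((.58,0.02,.25),Rt(-.05),9,-.3),((.610,-.1415,.13),Rt(-.125),7,-.3)],p,r)
E
```

```text
t 16.0 p [0.5458 0.2442 0.2001] rpy [ 0.591  1.57  -0.981] q [ 2.250e-01  5.120e-01  1.338e+00 -1.000e-03  1.292e+00  1.798e+00] F [-1.03 -0.87  0.44] T [ 0.05 -0.03  0.01] gap 0.0398
scene orange 700 a [ 5.6 39.9] x [0.5307 0.5786] z [0.1543 0.2003]
scene green 224 a [69.2 93.3] x [0.5279 0.5775] z [0.1458 0.2002]
scene panel top y [0.3272 0.335 ]
side orange 366 a [14.4 39.6] x [0.5128 0.5578] z [0.1645 0.2018]
side green 549 a [62.2 94.3] x [0.5127 0.5573] z [0.1447 0.2064]
side panel top y [0.3258 0.3345]
[{"travel":[-0.55,0,0],"dr":[0,0,0],"jaw":0.1}, {"travel":[-0.56,0,0],"dr":[-0.01,0,0],"jaw":0.1}, {"travel":[-0.55,0,0],"dr":[0,0.01,0],"jaw":0.1}, {"travel":[0,0.13,0.83],"dr":[0.05,0,0],"jaw":-0.3}, {"travel":[0,0.13,0.83],"dr":[0.06,0,0],"jaw":-0.3}]
[{"travel":[0,0.14,0.83],"dr":[0.05,0,0],"jaw":-0.3}, {"travel":[0,0.14,0.83],"dr":[0.05,0,0],"jaw":-0.3}, {"travel":[0,0.14,0.83],"dr":[0.05,0,0],"jaw":-0.3}, {"travel":[0,0.15,0.82],"dr":[0.06,0,0],"jaw":-0.3}, {"travel":[0,0.16,0.83],"dr":[0.05,0,0],"jaw":-0.3}]
[{"travel":[-0.01,0.16,0.82],"dr":[0.05,0,0],"jaw":-0.3}, {"travel":[0,0.16,0.83],"dr":[0.05,0,0],"jaw":-0.3}, {"travel":[0.57,0.18,0.76],"dr":[0.1,0,0],"jaw":-0.3}, {"travel":[0.57,0.19,0.76],"dr":[0.11,0,0],"jaw":-0.3}, {"travel":[0.58,0.2,0.76],"dr":[0.1,0,0],"jaw":-0.3}]
[{"travel":[0.57,0.2,0.75],"dr":[0.1,0,0],"jaw":-0.3}, {"travel":[0.57,0.21,0.75],"dr":[0.1,0,0],"jaw":-0.3}, {"travel":[0.57,0.23,0.75],"dr":[0.11,0,0],"jaw":-0.3}, {"travel":[0.57,0.22,0.75],"dr":[0.1,0,0],"jaw":-0.3}]
end [ 0.6099 -0.1414  0.1301]
```

View pics/r3c.png

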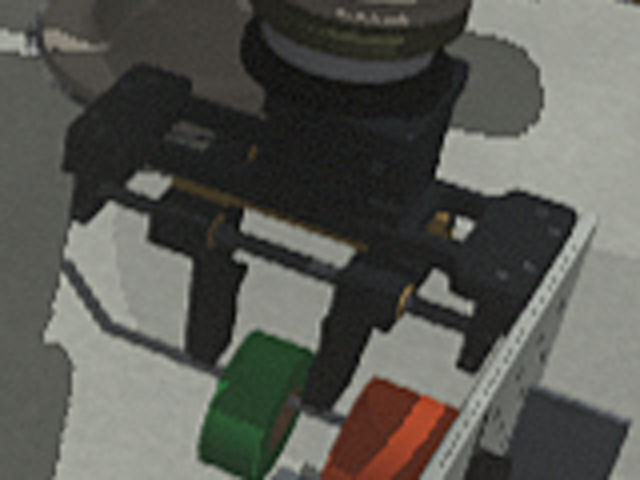

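Green hangs free, with gaps on both sides. Next is blue.

>>> drive_tool:
  increments:
    - {"travel":[-0.55,0,0],"dr":[0,0,0],"jaw":0.1}
    - {"travel":[-0.56,0,0],"dr":[0,0,0],"jaw":0.1}
    - {"travel":[-0.55,0,0],"dr":[0,0,0],"jaw":0.1}
    - {"travel":[0,0.13,0.83],"dr":[0.05,0,0],"jaw":-0.3}
    - {"travel":[0,0.13,0.83],"dr":[0.05,0,0],"jaw":-0.3}

```text
time: 16.52
eef_pos: [0.5535, 0.1946, 0.2511]
tcp_rot: [1.451, 1.568, -0.13]
ft_force: [-0.3, 0.0, -0.5]
finger_gap: 0.0506
```

>>> drive_tool:
  increments:
    - {"travel":[0,0.14,0.83],"dr":[0.05,0,0],"jaw":-0.3}
    - {"travel":[0,0.14,0.83],"dr":[0.05,0,0],"jaw":-0.3}
    - {"travel":[0,0.14,0.83],"dr":[0.05,0,0],"jaw":-0.3}
    - {"travel":[0,0.15,0.83],"dr":[0.05,0,0],"jaw":-0.3}
    - {"travel":[0,0.16,0.83],"dr":[0.05,0,0],"jaw":-0.3}

```text
time: 16.93
eef_pos: [0.5725, 0.0682, 0.2503]
tcp_rot: [0.906, 1.57, -0.704]
ft_force: [0.3, -0.3, 0.4]
finger_gap: 0.0573
```

>>> drive_tool:
  increments:
    - {"travel":[0,0.16,0.82],"dr":[0.05,0,0],"jaw":-0.3}
    - {"travel":[0,0.16,0.83],"dr":[0.05,0,0],"jaw":-0.3}
    - {"travel":[0.57,0.18,0.76],"dr":[0.1,0,0],"jaw":-0.3}
    - {"travel":[0.57,0.19,0.76],"dr":[0.1,0,0],"jaw":-0.3}
    - {"travel":[0.58,0.2,0.76],"dr":[0.1,0,0],"jaw":-0.3}

```text
time: 17.35
eef_pos: [0.5933, -0.051, 0.1983]
tcp_rot: [1.126, 1.569, -0.525]
ft_force: [-0.3, 0.5, -0.4]
finger_gap: 0.0573
```

>>> drive_tool:
  increments:
    - {"travel":[0.57,0.2,0.75],"dr":[0.1,0,0],"jaw":-0.3}
    - {"travel":[0.57,0.21,0.75],"dr":[0.1,0,0],"jaw":-0.3}
    - {"travel":[0.57,0.23,0.75],"dr":[0.1,0,0],"jaw":-0.3}
    - {"travel":[0.57,0.24,0.75],"dr":[0.1,0,0],"jaw":-0.3}
    - {"travel":[0,0,0],"dr":[0,0,0],"jaw":-0.3}

```text
time: 17.77
eef_pos: [0.6098, -0.1452, 0.1266]
tcp_rot: [-1.597, 1.567, 2.99]
ft_force: [0.1, -0.3, -1.1]
finger_gap: 0.0573
```

```bash
python3 - <<'E'
from insplan import *
s=st(); p,r=cur()
im,d,c,P=snap('side',(280,180,440,300),'d8')
X,Y,Z=P[...,0],P[...,1],P[...,2]; hsv=cv2.cvtColor(im,cv2.COLOR_RGB2HSV)
m=(d>0)&(abs(X-.6125)<.04)&(hsv[...,0]>105)&(hsv[...,0]<125)&(hsv[...,1]>120)&(Z>.03)&(Z<.08)&(abs(Y+.14)<.04); print(m.sum(),np.percentile(P[m],[1,99],axis=0).round(4).tolist())
plan([((.6115,-.1405,.0675),Rt(-.125),4,-.3)],p,r)
rolls('r4')
E
```

```text
t 17.77 p [ 0.6098 -0.1452  0.1266] rpy [-1.597  1.567  2.99 ] q [-4.200e-01  6.470e-01  1.316e+00 -1.000e-03  1.182e+00  1.277e+00] F [ 0.11 -0.33 -1.06] T [0.09 0.06 0.03] gap 0.0573
245 [[0.5792, -0.1458, 0.031], [0.6387, -0.1257, 0.069]]
[{"travel":[0.49,0.01,-0.04],"dr":[0,0,0.01],"jaw":-0.3}, {"travel":[0.5,0.01,-0.04],"dr":[0,0,0.01],"jaw":-0.3}, {"travel":[0.49,0.01,-0.04],"dr":[-0.01,0,0.01],"jaw":-0.3}, {"travel":[0.49,0.01,-0.04],"dr":[0,0,0.01],"jaw":-0.3}]
end [ 0.6114 -0.1405  0.0675]
scene orange 591 a [ 5.7 40.4] x [0.5299 0.5782] z [0.1627 0.2004]
scene green 377 a [69.  93.6] x [0.5188 0.5747] z [0.145  0.2007]
scene panel top y [0.327 0.335]
side orange 386 a [14.1 40.5] x [0.5128 0.5596] z [0.1646 0.2019]
side green 618 a [69.1 93.4] x [0.5125 0.5709] z [0.143 0.202]
side panel top y [0.3261 0.3345]
```

View pics/d8.png

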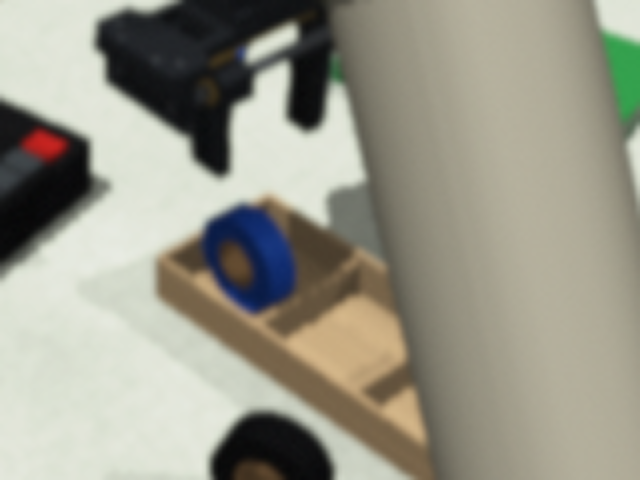

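Blue is alone in its compartment, below the gripper. I descend and grip it.

>>> drive_tool:
  increments:
    - {"travel":[0.49,0.01,-0.04],"dr":[0,0,0.01],"jaw":-0.3}
    - {"travel":[0.5,0.01,-0.04],"dr":[0,0,0.01],"jaw":-0.3}
    - {"travel":[0.49,0.01,-0.04],"dr":[0,0,0.01],"jaw":-0.3}
    - {"travel":[0.49,0.01,-0.04],"dr":[0,0,0.01],"jaw":-0.3}
    - {"travel":[0,0,0],"dr":[0,0,0],"jaw":1}

```text
time: 18.33
eef_pos: [0.612, -0.1355, 0.0698]
tcp_rot: [1.771, 1.569, 0.08]
ft_force: [0.4, -0.1, -0.5]
finger_gap: 0.0528
```

>>> drive_tool:
  increments:
    - {"travel":[0,0,0],"dr":[0,0,0],"jaw":1}
    - {"travel":[0,0,0],"dr":[0,0,0],"jaw":1}
    - {"travel":[0,0,0],"dr":[0,0,0],"jaw":1}
    - {"travel":[0,0,0],"dr":[0,0,0],"jaw":1}
    - {"travel":[0,0,0],"dr":[0,0,0],"jaw":1}

```text
time: 18.75
eef_pos: [0.613, -0.1375, 0.072]
tcp_rot: [1.419, 1.565, -0.274]
ft_force: [0.8, -0.6, 0.4]
finger_gap: 0.0198
```

```bash
python3 - <<'E'
from insplan import *
s=st(); p,r=cur(); h=p[2]-.036; t=np.radians(32); print(h)
s0=tcp(203,42,t,h); print(s0)
plan([((p[0],p[1],.17),Rt(-.125),5,1),(s0,Rt(0,t),15,1)],p,r)
E
```

```text
t 18.75 p [ 0.613  -0.1375  0.072 ] rpy [ 1.419  1.565 -0.274] q [-4.070e-01  7.100e-01  1.362e+00  1.000e-03  1.063e+00  1.285e+00] F [ 0.78 -0.56  0.4 ] T [ 0.03  0.01 -0.02] gap 0.0198
0.03603134740613436
(0.5455, np.float64(0.1430937051067897), np.float64(0.251056315569723))
[{"travel":[-0.65,0,0],"dr":[0.01,0,-0.01],"jaw":1}, {"travel":[-0.66,0.01,0],"dr":[0,0,-0.01],"jaw":1}, {"travel":[-0.65,0,0],"dr":[0.01,0.01,-0.01],"jaw":1}, {"travel":[-0.65,0,0],"dr":[0,0,-0.02],"jaw":1}, {"travel":[-0.66,0,0],"dr":[0.01,0,-0.01],"jaw":1}]
[{"travel":[-0.18,-0.23,-0.6],"dr":[-0.08,-0.36,0.02],"jaw":1}, {"travel":[-0.2,-0.22,-0.59],"dr":[-0.07,-0.35,0.02],"jaw":1}, {"travel":[-0.23,-0.21,-0.59],"dr":[-0.08,-0.36,0.03],"jaw":1}, {"travel":[-0.24,-0.21,-0.58],"dr":[-0.08,-0.35,0.02],"jaw":1}, {"travel":[-0.27,-0.21,-0.58],"dr":[-0.08,-0.36,0.02],"jaw":1}]
[{"travel":[-0.3,-0.2,-0.56],"dr":[-0.07,-0.35,0.02],"jaw":1}, {"travel":[-0.31,-0.19,-0.56],"dr":[-0.08,-0.36,0.03],"jaw":1}, {"travel":[-0.33,-0.19,-0.54],"dr":[-0.08,-0.35,0.02],"jaw":1}, {"travel":[-0.35,-0.19,-0.54],"dr":[-0.08,-0.36,0.02],"jaw":1}, {"travel":[-0.38,-0.18,-0.52],"dr":[-0.07,-0.35,0.02],"jaw":1}]
[{"travel":[-0.39,-0.17,-0.5],"dr":[-0.08,-0.36,0.03],"jaw":1}, {"travel":[-0.41,-0.17,-0.5],"dr":[-0.08,-0.35,0.02],"jaw":1}, {"travel":[-0.43,-0.17,-0.48],"dr":[-0.08,-0.36,0.02],"jaw":1}, {"travel":[-0.45,-0.15,-0.47],"dr":[-0.07,-0.35,0.02],"jaw":1}, {"travel":[-0.47,-0.16,-0.45],"dr":[-0.08,-0.36,0.03],"jaw":1}]
end [0.5455 0.1432 0.251 ]
```

The opening reads 19.8 mm, which fits the 19 mm narrow roll within noise. I carry it to the hook tip.

>>> drive_tool:
  increments:
    - {"travel":[-0.65,0,0],"dr":[0,0,-0.01],"jaw":1}
    - {"travel":[-0.66,0,0],"dr":[0,0,-0.01],"jaw":1}
    - {"travel":[-0.65,0,0],"dr":[0,0,-0.01],"jaw":1}
    - {"travel":[-0.65,0,0],"dr":[0,0,-0.02],"jaw":1}
    - {"travel":[-0.66,0,0],"dr":[0,0,-0.01],"jaw":1}

```text
time: 19.17
eef_pos: [0.6124, -0.1373, 0.1705]
tcp_rot: [-1.169, 1.569, -2.862]
ft_force: [0.1, 0.8, -1.0]
finger_gap: 0.0187
```

>>> drive_tool:
  increments:
    - {"travel":[-0.18,-0.23,-0.6],"dr":[-0.08,-0.36,0.02],"jaw":1}
    - {"travel":[-0.2,-0.22,-0.59],"dr":[-0.07,-0.35,0.02],"jaw":1}
    - {"travel":[-0.23,-0.21,-0.59],"dr":[-0.08,-0.36,0.03],"jaw":1}
    - {"travel":[-0.24,-0.21,-0.58],"dr":[-0.08,-0.35,0.02],"jaw":1}
    - {"travel":[-0.27,-0.21,-0.58],"dr":[-0.08,-0.36,0.02],"jaw":1}

```text
time: 19.58
eef_pos: [0.5894, -0.0431, 0.1968]
tcp_rot: [0.037, 1.382, -1.615]
ft_force: [0.3, -0.1, -0.4]
finger_gap: 0.0178
```

>>> drive_tool:
  increments:
    - {"travel":[-0.3,-0.2,-0.56],"dr":[-0.07,-0.35,0.02],"jaw":1}
    - {"travel":[-0.31,-0.19,-0.56],"dr":[-0.08,-0.36,0.03],"jaw":1}
    - {"travel":[-0.33,-0.19,-0.54],"dr":[-0.08,-0.35,0.02],"jaw":1}
    - {"travel":[-0.35,-0.19,-0.54],"dr":[-0.08,-0.36,0.02],"jaw":1}
    - {"travel":[-0.38,-0.18,-0.52],"dr":[-0.07,-0.35,0.02],"jaw":1}

```text
time: 20.0
eef_pos: [0.5666, 0.0506, 0.2239]
tcp_rot: [0.019, 1.196, -1.592]
ft_force: [-0.1, -0.1, -0.8]
finger_gap: 0.0184
```

>>> drive_tool:
  increments:
    - {"travel":[-0.39,-0.17,-0.5],"dr":[-0.08,-0.36,0.03],"jaw":1}
    - {"travel":[-0.41,-0.17,-0.5],"dr":[-0.08,-0.35,0.02],"jaw":1}
    - {"travel":[-0.43,-0.17,-0.48],"dr":[-0.08,-0.36,0.02],"jaw":1}
    - {"travel":[-0.45,-0.15,-0.47],"dr":[-0.07,-0.35,0.02],"jaw":1}
    - {"travel":[-0.47,-0.16,-0.45],"dr":[-0.08,-0.36,0.03],"jaw":1}

```text
time: 20.42
eef_pos: [0.5439, 0.1441, 0.2508]
tcp_rot: [-0.0, 1.01, -1.568]
ft_force: [0.2, 0.4, -0.9]
finger_gap: 0.0182
```

>>> drive_tool:
  increments:
    - {"travel":[0,0,0],"dr":[0,0,0],"jaw":1}
    - {"travel":[0,0,0],"dr":[0,0,0],"jaw":1}

```text
time: 20.58
eef_pos: [0.5442, 0.144, 0.2502]
tcp_rot: [-0.001, 1.012, -1.567]
ft_force: [-0.5, -1.0, -0.7]
finger_gap: 0.0185
```

```bash
python3 - <<'E'
from insplan import *
s=st(); p,r=cur(); h=.036; print((r.inv()*Rt(0,np.radians(32))).as_rotvec().round(3))
im,d,c,P=snap('scene',(380,150,540,270),'s9')
hsv=cv2.cvtColor(im,cv2.COLOR_RGB2HSV); m=(hsv[...,0]>105)&(hsv[...,0]<125)&(hsv[...,1]>110)&(P[...,2]>.15)&(d>0)
print('blue',np.percentile(P[m],[1,99],axis=0).round(4).tolist())
S=[(190,32),(180,32),(170,32),(160,25),(150,17),(144,8),(139,0)]
thread(19,h,p,r,extra=[(139,-8.5,3)],sch=S)
E
```

```text
t 20.58 p [0.5442 0.144  0.2502] rpy [-1.000e-03  1.012e+00 -1.567e+00] q [ 0.268  0.52   1.287 -0.539  1.506  1.916] F [-0.53 -0.99 -0.7 ] T [ 0.31 -0.06 -0.01] gap 0.0185
[ 0.004  0.    -0.002]
blue [[0.3065, -0.8398, 0.213], [0.5751, 0.1481, 0.2569]]
now a,b 202.0631120754084 41.21824362011186
180 32 23.2 clr [np.float64(10.1), np.float64(9.9), np.float64(9.6), np.float64(9.3)]
170 32 15.0 clr [np.float64(8.9), np.float64(8.5), np.float64(8.1), np.float64(8.2)]
160 25 5.8 clr [np.float64(7.7), np.float64(7.1), np.float64(6.7), np.float64(7.3)]
150 17 0.8 clr [np.float64(7.3), np.float64(7.5), np.float64(7.8), np.float64(8.1)]
144 8 0.0 clr [np.float64(8.3), np.float64(8.4), np.float64(8.6), np.float64(9.0)]
139 0 1.0 clr [np.float64(9.2), np.float64(9.3), np.float64(9.4), np.float64(9.5)]
[{"travel":[0.03,0.02,-0.18],"dr":[0.01,0,-0.01],"jaw":1}, {"travel":[0.03,0.01,-0.17],"dr":[0.02,0,0],"jaw":1}, {"travel":[0.02,0.02,-0.18],"dr":[0.01,0,-0.01],"jaw":1}, {"travel":[0.02,0,-0.21],"dr":[0,0,0],"jaw":1}, {"travel":[0.02,0,-0.2],"dr":[0,0,0],"jaw":1}]
[{"travel":[0.03,0,-0.21],"dr":[0,0,0],"jaw":1}, {"travel":[0.02,0,-0.22],"dr":[0,0,0],"jaw":1}, {"travel":[0.05,0,-0.15],"dr":[0,0.58,0],"jaw":1}, {"travel":[0.06,0,-0.15],"dr":[0,0.59,0],"jaw":1}, {"travel":[0.01,0,-0.1],"dr":[0,0.67,0],"jaw":1}]
[{"travel":[0.02,0,-0.1],"dr":[0,0.66,0],"jaw":1}, {"travel":[-0.01,0,-0.01],"dr":[0,0.75,0],"jaw":1}, {"travel":[-0.01,0,0],"dr":[0,0.75,0],"jaw":1}, {"travel":[-0.02,0,0],"dr":[0,0.67,0],"jaw":1}, {"travel":[-0.03,0,0],"dr":[0,0.67,0],"jaw":1}]
[{"travel":[0.11,0,0],"dr":[0,0,0],"jaw":1}, {"travel":[0.1,0,0],"dr":[0,0,0],"jaw":1}, {"travel":[0.11,0,0],"dr":[0,0,0],"jaw":1}]
end [0.5456 0.1881 0.206 ]
```

View pics/s9.png

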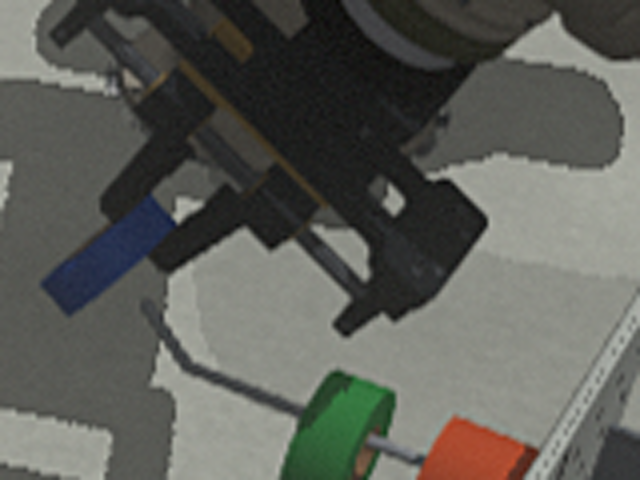

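Blue is gripped square, just off the hook tip at crop (147,303). I thread it on.

>>> drive_tool:
  increments:
    - {"travel":[0.03,0.02,-0.18],"dr":[0.01,0,0],"jaw":1}
    - {"travel":[0.03,0.01,-0.17],"dr":[0.02,0,0],"jaw":1}
    - {"travel":[0.02,0.02,-0.18],"dr":[0.01,0,0],"jaw":1}
    - {"travel":[0.02,0,-0.21],"dr":[0,0,0],"jaw":1}
    - {"travel":[0.02,0,-0.2],"dr":[0,0,0],"jaw":1}

```text
time: 21.05
eef_pos: [0.5458, 0.1654, 0.2316]
tcp_rot: [0.002, 1.011, -1.57]
ft_force: [-0.6, -0.2, -0.6]
finger_gap: 0.0181
```

>>> drive_tool:
  increments:
    - {"travel":[0.03,0,-0.21],"dr":[0,0,0],"jaw":1}
    - {"travel":[0.02,0,-0.22],"dr":[0,0,0],"jaw":1}
    - {"travel":[0.05,0,-0.15],"dr":[0,0.58,0],"jaw":1}
    - {"travel":[0.06,0,-0.15],"dr":[0,0.59,0],"jaw":1}
    - {"travel":[0.01,0,-0.1],"dr":[0,0.67,0],"jaw":1}

```text
time: 21.47
eef_pos: [0.5456, 0.1851, 0.2142]
tcp_rot: [0.002, 1.207, -1.569]
ft_force: [-0.0, -0.9, -1.5]
finger_gap: 0.0184
```

>>> drive_tool:
  increments:
    - {"travel":[0.02,0,-0.1],"dr":[0,0.66,0],"jaw":1}
    - {"travel":[-0.01,0,-0.01],"dr":[0,0.75,0],"jaw":1}
    - {"travel":[-0.01,0,0],"dr":[0,0.75,0],"jaw":1}
    - {"travel":[-0.02,0,0],"dr":[0,0.67,0],"jaw":1}
    - {"travel":[-0.03,0,0],"dr":[0,0.67,0],"jaw":1}

```text
time: 21.88
eef_pos: [0.5458, 0.1876, 0.2156]
tcp_rot: [2.601, 1.567, 1.03]
ft_force: [0.3, -0.1, -0.1]
finger_gap: 0.0183
```

>>> drive_tool:
  increments:
    - {"travel":[0,0,-0.1],"dr":[0,0,0],"jaw":1}
    - {"travel":[0,0,0],"dr":[0,0,0],"jaw":1}

```text
time: 22.05
eef_pos: [0.5458, 0.1902, 0.2154]
tcp_rot: [0.58, 1.568, -0.992]
ft_force: [-0.0, 0.4, -1.3]
finger_gap: 0.0186
```

```bash
python3 - <<'E'
from insplan import *
s=st(); p,r=cur(); C=p-r.apply([-.036,0,0]); print('a,b',(YP-C[1])*1000,(C[2]-ZR)*1000,(r.inv()*Rt(0,0)).as_rotvec().round(3))
rolls('r5')
E
```

```text
t 22.05 p [0.5458 0.1902 0.2154] rpy [ 0.58   1.568 -0.992] q [ 0.134  0.456  1.384 -0.002  1.301  1.706] F [-0.03  0.41 -1.32] T [0.01 0.   0.01] gap 0.0186
a,b 136.85346706346223 0.9282328451349631 [-0.001  0.002 -0.001]
scene orange 650 a [ 5.5 40.4] x [0.5307 0.5785] z [0.1621 0.2002]
scene green 327 a [69.  92.7] x [0.518  0.5769] z [0.1442 0.2001]
scene blue 191 a [127.3 144.6] x [0.5231 0.5779] z [0.1538 0.2111]
scene panel top y [0.3271 0.335 ]
side orange 381 a [14.  40.8] x [0.5129 0.5588] z [0.1653 0.202 ]
side green 603 a [69.4 92.6] x [0.5124 0.5704] z [0.1426 0.2019]
side blue 444 a [113.6 146.5] x [0.5126 0.575 ] z [0.1539 0.2184]
side panel top y [0.3261 0.3345]
```

View pics/r5c.png

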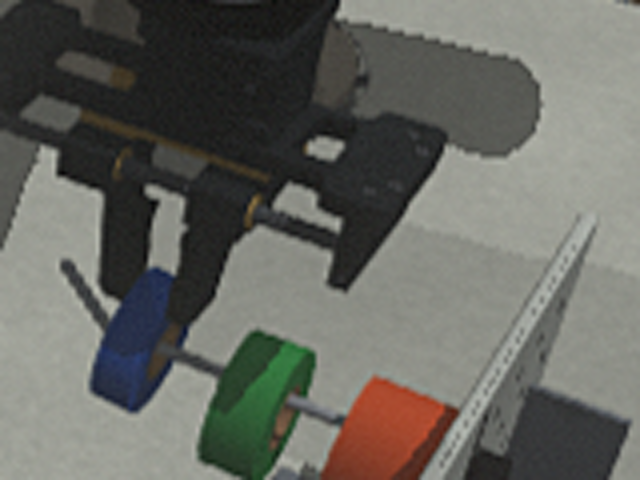

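>>> drive_tool:
  increments:
    - {"travel":[0.11,0,0],"dr":[0,0,0],"jaw":1}
    - {"travel":[0.11,0,0],"dr":[0,0,0],"jaw":1}
    - {"travel":[0.09,0,0],"dr":[0,0,0],"jaw":1}
    - {"travel":[0,0,-0.15],"dr":[0,0,0],"jaw":1}
    - {"travel":[0,0,-0.2],"dr":[0,0,0],"jaw":1}

```text
time: 22.57
eef_pos: [0.5458, 0.201, 0.2059]
tcp_rot: [1.196, 1.57, -0.376]
ft_force: [-0.7, -0.6, -0.2]
finger_gap: 0.0185
```

>>> drive_tool:
  increments:
    - {"travel":[0,0,-0.2],"dr":[0,0,0],"jaw":1}
    - {"travel":[0,0,-0.2],"dr":[0,0,0],"jaw":1}
    - {"travel":[0,0,-0.2],"dr":[0,0,0],"jaw":1}
    - {"travel":[0,0,-0.2],"dr":[0,0,0],"jaw":1}
    - {"travel":[0,0,-0.1],"dr":[0,0,0],"jaw":1}

```text
time: 22.98
eef_pos: [0.5458, 0.2286, 0.2063]
tcp_rot: [1.532, 1.569, -0.039]
ft_force: [-0.2, -1.4, 0.3]
finger_gap: 0.0182
```

```bash
python3 - <<'E'
from insplan import *
s=st(); p,r=cur(); C=p-r.apply([-.036,0,0]); print('a,b',(YP-C[1])*1000,(C[2]-ZR)*1000,(r.inv()*Rt(0,0)).as_rotvec().round(3))
rolls('r6')
E
```

```text
t 22.98 p [0.5458 0.2286 0.2063] rpy [ 1.532  1.569 -0.039] q [ 0.199  0.493  1.351 -0.     1.296  1.77 ] F [-0.21 -1.35  0.28] T [-0.07 -0.02  0.02] gap 0.0182
a,b 98.35684397809108 -8.235080619400176 [ 0.     0.    -0.002]
scene orange 728 a [ 5.6 40.5] x [0.5302 0.5789] z [0.1554 0.2   ]
scene green 205 a [48.2 75.9] x [0.524  0.5792] z [0.148  0.1998]
scene blue 270 a [ 88.4 107. ] x [0.5313 0.5782] z [0.1469 0.202 ]
scene panel top y [0.3271 0.335 ]
side orange 410 a [14.  41.7] x [0.5128 0.5598] z [0.1649 0.2018]
side green 508 a [47.9 75. ] x [0.5136 0.5617] z [0.1598 0.2024]
side blue 399 a [ 86.7 108.3] x [0.5127 0.5574] z [0.1474 0.2132]
side panel top y [0.3259 0.3345]
```

>>> drive_tool:
  increments:
    - {"travel":[0,0,-0.13],"dr":[0,0,0],"jaw":1}
    - {"travel":[0,0,-0.1],"dr":[0,0,0],"jaw":1}
    - {"travel":[0,0,0],"dr":[0,0,0],"jaw":1}
    - {"travel":[0,0,0.2],"dr":[0,0,0],"jaw":1}
    - {"travel":[0,0,0.15],"dr":[0,0,0],"jaw":1}

```text
time: 23.5
eef_pos: [0.5458, 0.2236, 0.2061]
tcp_rot: [1.392, 1.569, -0.179]
ft_force: [-0.4, 0.3, -0.3]
finger_gap: 0.0183
```

>>> drive_tool:
  increments:
    - {"travel":[0.05,0,0],"dr":[0,0,0],"jaw":1}
    - {"travel":[0,0,0],"dr":[0,0,0],"jaw":1}

```text
time: 23.67
eef_pos: [0.546, 0.2234, 0.2048]
tcp_rot: [1.342, 1.569, -0.23]
ft_force: [-0.1, -0.8, 1.7]
finger_gap: 0.0186
```

>>> drive_tool:
  increments:
    - {"travel":[0.03,0,0],"dr":[0,0,0],"jaw":1}
    - {"travel":[0,0,0],"dr":[0,0,0],"jaw":1}

```text
time: 23.83
eef_pos: [0.5461, 0.2238, 0.2046]
tcp_rot: [1.36, 1.568, -0.212]
ft_force: [-0.7, -3.4, 4.9]
finger_gap: 0.0183
```

Blue rests on the rod. I release it, lift, close the fingers, and move in front of it.

>>> drive_tool:
  increments:
    - {"travel":[0,0,0],"dr":[0,0,0],"jaw":0.2}
    - {"travel":[0,0,0],"dr":[0,0,0],"jaw":0.2}
    - {"travel":[0,0,0],"dr":[0,0,0],"jaw":0.2}
    - {"travel":[0,0,0],"dr":[0,0,0],"jaw":0.2}
    - {"travel":[0,0,0],"dr":[0,0,0],"jaw":0.2}

```text
time: 24.25
eef_pos: [0.5458, 0.2242, 0.2036]
tcp_rot: [1.497, 1.57, -0.075]
ft_force: [0.4, -0.0, -0.0]
finger_gap: 0.0351
```

>>> drive_tool:
  increments:
    - {"travel":[0,0,0],"dr":[0,0,0],"jaw":0.2}

```text
time: 24.33
eef_pos: [0.5458, 0.2242, 0.2036]
tcp_rot: [1.492, 1.57, -0.079]
ft_force: [1.0, -0.1, -0.2]
finger_gap: 0.0353
```

```bash
python3 - <<'E'
from insplan import *
s=st(); p,r=cur(); print((YP-p[1])*1000)
rolls('r7')
E
```

```text
t 24.33 p [0.5458 0.2242 0.2036] rpy [ 1.492  1.57  -0.079] q [ 0.192  0.491  1.361 -0.     1.289  1.763] F [ 1.03 -0.09 -0.19] T [-0.02  0.02  0.01] gap 0.0353
102.78926935930669
scene orange 728 a [ 5.7 40.8] x [0.5305 0.5786] z [0.1547 0.2001]
scene green 232 a [42.7 69.1] x [0.531  0.5791] z [0.1577 0.2002]
scene blue 308 a [ 92.3 110.3] x [0.5264 0.5789] z [0.1426 0.2003]
scene panel top y [0.3271 0.3351]
side orange 403 a [14.2 41.6] x [0.5128 0.5603] z [0.1634 0.2017]
side green 376 a [44.9 66.7] x [0.5134 0.5572] z [0.1605 0.2016]
side blue 456 a [ 83.9 111.7] x [0.5129 0.5632] z [0.1434 0.2099]
side panel top y [0.326  0.3344]
```

View pics/r7c.png

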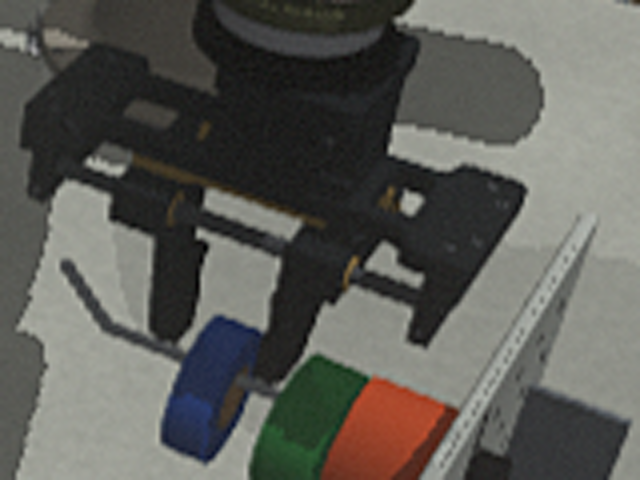

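Blue is free at 92–111 mm, with the fingers clear of it on both sides.

>>> drive_tool:
  increments:
    - {"travel":[-0.4,0,0],"dr":[0,0,0],"jaw":0.2}
    - {"travel":[-0.5,0,0],"dr":[0,0,0],"jaw":0.2}
    - {"travel":[-0.43,0,0],"dr":[0,0,0],"jaw":0.2}
    - {"travel":[0,0,0.35],"dr":[0,0,0],"jaw":1}
    - {"travel":[0,0,0.35],"dr":[0,0,0],"jaw":1}

```text
time: 24.85
eef_pos: [0.5457, 0.2025, 0.2436]
tcp_rot: [1.506, 1.569, -0.064]
ft_force: [-0.7, -0.3, -0.3]
finger_gap: 0.0243
```

>>> drive_tool:
  increments:
    - {"travel":[0,0,0.35],"dr":[0,0,0],"jaw":1}
    - {"travel":[0,0,0],"dr":[0,0,0],"jaw":1}
    - {"travel":[0,0,0],"dr":[0,0,0],"jaw":1}
    - {"travel":[0,0,0],"dr":[0,0,0],"jaw":1}
    - {"travel":[0,0,0],"dr":[0,0,0],"jaw":1}

```text
time: 25.27
eef_pos: [0.5457, 0.1928, 0.2434]
tcp_rot: [1.502, 1.57, -0.069]
ft_force: [-0.1, 0.5, 0.2]
finger_gap: 0.0007
```

>>> drive_tool:
  increments:
    - {"travel":[0.4,0,0],"dr":[0,0,0],"jaw":1}
    - {"travel":[0.4,0,0],"dr":[0,0,0],"jaw":1}
    - {"travel":[0.4,0,0],"dr":[0,0,0],"jaw":1}
    - {"travel":[0.2,0,0],"dr":[0,0,0],"jaw":1}
    - {"travel":[0,0,0],"dr":[0,0,0],"jaw":1}

```text
time: 25.68
eef_pos: [0.5453, 0.1928, 0.2004]
tcp_rot: [-1.167, 1.57, -2.738]
ft_force: [-0.2, 0.7, -0.0]
finger_gap: 0.0002
```

```bash
python3 - <<'E'
from insplan import *
s=st(); p,r=cur(); print('tcp a',(YP-p[1])*1000)
rolls('r8')
E
```

```text
t 25.68 p [0.5453 0.1928 0.2004] rpy [-1.167  1.57  -2.738] q [ 0.138  0.47   1.402 -0.     1.27   1.708] F [-0.16  0.75 -0.05] T [ 0.04 -0.03 -0.  ] gap 0.0002
tcp a 134.18718937483217
scene orange 700 a [ 5.6 40.6] x [0.5306 0.5784] z [0.1565 0.2003]
scene green 451 a [43.3 68.9] x [0.5308 0.5787] z [0.1598 0.2   ]
scene blue 284 a [ 92.5 110.8] x [0.5203 0.579 ] z [0.1423 0.1999]
scene panel top y [0.327  0.3351]
side orange 397 a [14.5 40.8] x [0.5131 0.5602] z [0.1638 0.2016]
side green 397 a [44.4 67.6] x [0.5133 0.5587] z [0.1593 0.2014]
side blue 512 a [ 92.4 111.4] x [0.5129 0.5717] z [0.1429 0.2023]
side panel top y [0.3257 0.3345]
```

View pics/r8c.png

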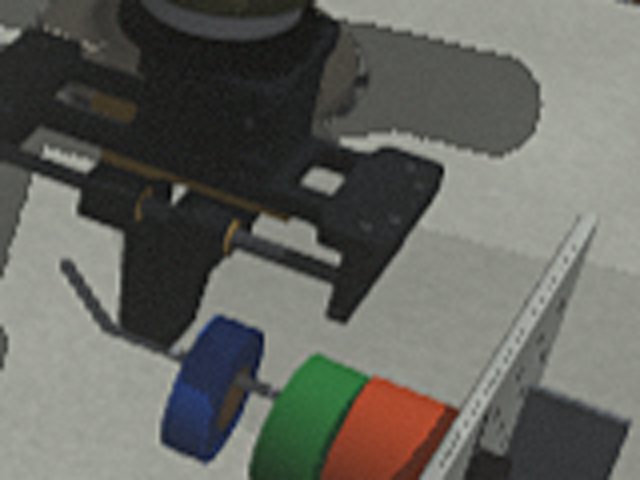

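View pics/r8i.png

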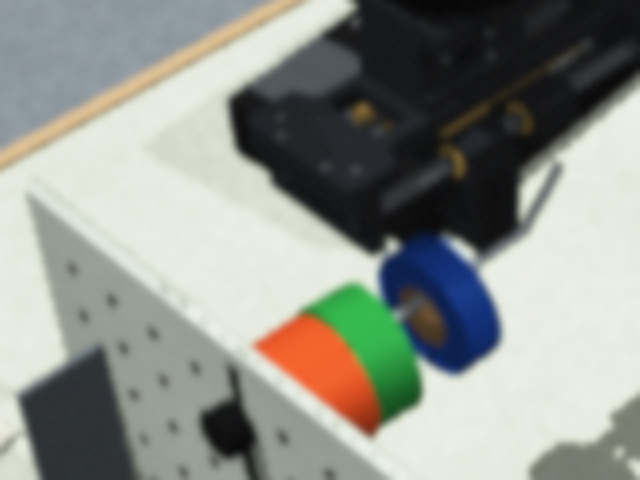

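>>> drive_tool:
  increments:
    - {"travel":[0.1,0,-0.1],"dr":[0,0,0],"jaw":1}
    - {"travel":[0,0,-0.18],"dr":[0,0,0],"jaw":1}
    - {"travel":[0,0,-0.18],"dr":[0,0,0],"jaw":1}
    - {"travel":[0,0,-0.18],"dr":[0,0,0],"jaw":1}
    - {"travel":[0,0,-0.18],"dr":[0,0,0],"jaw":1}

```text
time: 26.2
eef_pos: [0.5458, 0.218, 0.1989]
tcp_rot: [1.554, 1.569, -0.017]
ft_force: [-0.4, -0.8, -1.5]
finger_gap: 0.0003
```

>>> drive_tool:
  increments:
    - {"travel":[0,0,-0.1],"dr":[0,0,0],"jaw":1}
    - {"travel":[0,0,-0.08],"dr":[0,0,0],"jaw":1}
    - {"travel":[0,0,0],"dr":[0,0,0],"jaw":1}

```text
time: 26.45
eef_pos: [0.5458, 0.2231, 0.1987]
tcp_rot: [1.548, 1.569, -0.023]
ft_force: [0.5, 0.1, 0.8]
finger_gap: 0.0005
```

```bash
python3 - <<'E'
from insplan import *
s=st(); p,r=cur(); print('tcp a',(YP-p[1])*1000)
rolls('r9')
E
```

```text
t 26.45 p [0.5458 0.2231 0.1987] rpy [ 1.548  1.569 -0.023] q [ 0.19   0.495  1.369 -0.     1.277  1.76 ] F [0.46 0.15 0.8 ] T [0.   0.01 0.01] gap 0.0005
tcp a 103.88353102901604
scene orange 716 a [ 5.7 40.4] x [0.5292 0.5789] z [0.156  0.1999]
scene green 216 a [43.  69.6] x [0.5303 0.5792] z [0.1564 0.2002]
scene blue 274 a [69.8 88. ] x [0.5284 0.578 ] z [0.1558 0.2004]
scene panel top y [0.327 0.335]
side orange 406 a [14.5 41.7] x [0.5129 0.5605] z [0.1648 0.2018]
side green 398 a [44.4 66.8] x [0.5126 0.5593] z [0.1591 0.2016]
side blue 326 a [69.6 91.2] x [0.5117 0.5553] z [0.1578 0.2038]
side panel top y [0.3261 0.3345]
```

View pics/r9c.png

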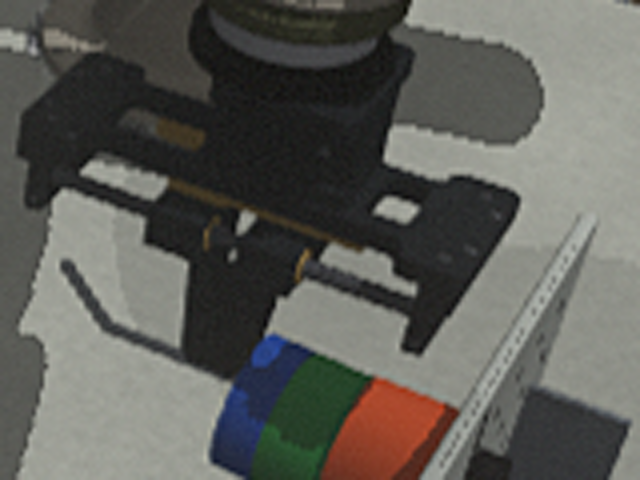

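Blue now touches green, with its front at ~88.5 mm (82 is fully snug). I push in small steps and watch the force.

>>> drive_tool:
  increments:
    - {"travel":[0,0,-0.07],"dr":[0,0,0],"jaw":1}
    - {"travel":[0,0,-0.07],"dr":[0,0,0],"jaw":1}
    - {"travel":[0,0,0],"dr":[0,0,0],"jaw":1}

```text
time: 26.8
eef_pos: [0.5459, 0.227, 0.1987]
tcp_rot: [1.507, 1.569, -0.064]
ft_force: [-0.7, -0.6, 0.2]
finger_gap: 0.0003
```

>>> drive_tool:
  increments:
    - {"travel":[0,0,-0.03],"dr":[0,0,0],"jaw":1}
    - {"travel":[0,0,0],"dr":[0,0,0],"jaw":1}
    - {"travel":[0,0,0],"dr":[0,0,0],"jaw":1}

```text
time: 27.05
eef_pos: [0.5458, 0.2277, 0.1986]
tcp_rot: [1.499, 1.569, -0.072]
ft_force: [-0.8, -0.4, -0.7]
finger_gap: 0.0006
```

```bash
python3 - <<'E'
from insplan import *
s=st(); p,r=cur(); print('tcp a',(YP-p[1])*1000)
rolls('ra')
E
```

```text
t 27.05 p [0.5458 0.2277 0.1986] rpy [ 1.499  1.569 -0.072] q [ 0.197  0.499  1.363 -0.     1.279  1.769] F [-0.8  -0.41 -0.72] T [-0.05  0.05 -0.04] gap 0.0006
tcp a 99.29471271406881
scene orange 685 a [ 5.7 39.1] x [0.5321 0.5798] z [0.1563 0.2002]
scene green 213 a [40.7 64.2] x [0.5302 0.5797] z [0.1618 0.1998]
scene blue 273 a [65.8 83.3] x [0.5303 0.5783] z [0.1558 0.2005]
scene panel top y [0.327 0.335]
side orange 373 a [14.6 39.8] x [0.5136 0.5598] z [0.164  0.2018]
side green 375 a [42.5 63.7] x [0.5133 0.5602] z [0.1584 0.2018]
side blue 312 a [65.8 89.4] x [0.5119 0.5551] z [0.1602 0.2042]
side panel top y [0.3258 0.3345]
```

>>> drive_tool:
  increments:
    - {"travel":[0,0,-0.03],"dr":[0,0,0],"jaw":1}
    - {"travel":[0,0,0],"dr":[0,0,0],"jaw":1}
    - {"travel":[0,0,0],"dr":[0,0,0],"jaw":1}

```text
time: 27.4
eef_pos: [0.5458, 0.2286, 0.1987]
tcp_rot: [1.484, 1.569, -0.087]
ft_force: [0.4, -2.3, -0.7]
finger_gap: 0.0006
```

>>> drive_tool:
  increments:
    - {"travel":[0,0,-0.02],"dr":[0,0,0],"jaw":1}
    - {"travel":[0,0,0],"dr":[0,0,0],"jaw":1}
    - {"travel":[0,0,0],"dr":[0,0,0],"jaw":1}

```text
time: 27.65
eef_pos: [0.546, 0.229, 0.1987]
tcp_rot: [1.268, 1.569, -0.304]
ft_force: [1.1, -3.1, -0.8]
finger_gap: 0.0007
```

The push force rises to 3 N, so the stack bears on the panel. I back off and check.

>>> drive_tool:
  increments:
    - {"travel":[0,0,0.15],"dr":[0,0,0],"jaw":1}
    - {"travel":[0,0,0.25],"dr":[0,0,0],"jaw":1}
    - {"travel":[-0.5,0,0],"dr":[0,0,0],"jaw":1}
    - {"travel":[-0.8,0,0],"dr":[0,0,0],"jaw":1}
    - {"travel":[-0.8,0,0],"dr":[0,0,0],"jaw":1}

```text
time: 28.07
eef_pos: [0.5453, 0.2167, 0.2621]
tcp_rot: [-1.886, 1.57, 2.826]
ft_force: [-1.1, -0.2, 0.9]
finger_gap: 0.0005
```

>>> drive_tool:
  increments:
    - {"travel":[-0.5,0,0.8],"dr":[0,0,0],"jaw":1}
    - {"travel":[0,0,0.8],"dr":[0,0,0],"jaw":1}
    - {"travel":[0,0,0.8],"dr":[0,0,0],"jaw":1}
    - {"travel":[0,0,0.8],"dr":[0,0,0],"jaw":1}
    - {"travel":[0,0,0],"dr":[0,0,0],"jaw":1}

```text
time: 28.48
eef_pos: [0.5457, 0.1178, 0.2768]
tcp_rot: [1.165, 1.569, -0.409]
ft_force: [0.1, -0.1, -0.4]
finger_gap: 0.0006
```

```bash
python3 - <<'E'
from insplan import *
s=st(); 
rolls('rb',box=(420,190,580,310))
rolls('rc',box=(420,190,580,310))
for n in ('rbc','rbi'):
    z=np.load(n+'.npz');P=pts('',z['d'],(z['K'],z['R'],z['t'])); hsv=cv2.cvtColor(z['im'],cv2.COLOR_RGB2HSV); H,S=hsv[...,0].astype(int),hsv[...,1].astype(int)
    ok=(z['d']>0)&(P[...,2]>.185)&(P[...,2]<.206)&(abs(P[...,0]-.5455)<.03)&(P[...,1]>.2)&(S>120)
    for nm,m in dict(o=(H<12)|(H>174),g=(H>50)&(H<75),b=(H>105)&(H<125)).items():
        Q=P[m&ok]; print(n,nm,len(Q),'a',((YP-np.percentile(Q[:,1],[99.5,0.5]))*1000).round(1))
E
```

```text
t 28.48 p [0.5457 0.1178 0.2768] rpy [ 1.165  1.569 -0.409] q [ 3.000e-03  3.690e-01  1.349e+00 -1.000e-03  1.422e+00  1.578e+00] F [ 0.06 -0.11 -0.37] T [ 0.05  0.05 -0.05] gap 0.0006
scene orange 579 a [ 5.5 38.7] x [0.5311 0.5791] z [0.1626 0.2   ]
scene green 384 a [39.6 63.7] x [0.5328 0.5788] z [0.1705 0.2003]
scene blue 301 a [65.  82.4] x [0.5299 0.5772] z [0.1706 0.2003]
scene panel top y [0.327 0.335]
side orange 350 a [13.7 38.7] x [0.514  0.5609] z [0.1634 0.2024]
side green 374 a [41.  62.9] x [0.5135 0.5606] z [0.1596 0.2012]
side blue 287 a [64.7 82.6] x [0.5119 0.5584] z [0.1598 0.2016]
side panel top y [0.3259 0.3346]
scene orange 568 a [ 5.6 38.3] x [0.5311 0.5785] z [0.1656 0.1999]
scene green 388 a [39.5 63.3] x [0.5317 0.5791] z [0.1708 0.1999]
scene blue 295 a [64.7 82.3] x [0.5295 0.5772] z [0.1729 0.2   ]
scene panel top y [0.3271 0.335 ]
side orange 350 a [14.3 38.4] x [0.5135 0.56  ] z [0.1654 0.2017]
side green 375 a [42.2 63.4] x [0.5135 0.5605] z [0.159 0.202]
side blue 286 a [65.1 82.6] x [0.5123 0.5583] z [0.1605 0.2016]
side panel top y [0.326  0.3345]
rbc o 453 a [ 4.7 38.7]
rbc g 296 a [40.  63.8]
rbc b 219 a [64.8 82.4]
rbi o 292 a [13.2 38.1]
rbi g 249 a [40.5 62.9]
rbi b 194 a [64.3 82.8]
```

View pics/rbc.png

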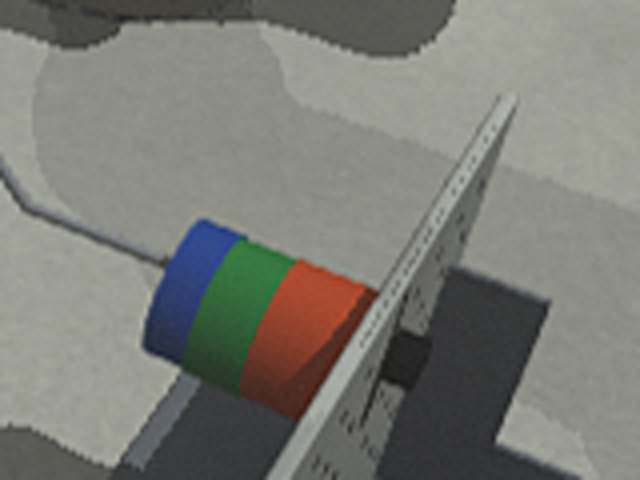

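View pics/rbi.png

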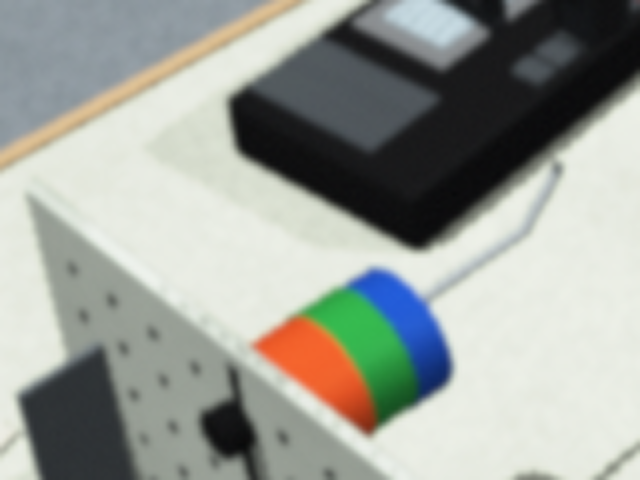

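Both views show the stack tight against the panel, with its front at 82.5 mm (82 ideal) and the panel unmoved. The gripper is well clear, so I hand in.

```bash
python3 -c "
from station import bot
print(bot.job_done())"
```

```text
the job is handed in; nothing more can be done
None
```

All three rolls are on the long hook and handed in at about 28.7 s of the allowed 72 s: the wide orange one at the back, then the middle green, then the narrow blue. No verdict was reported. I threaded each roll over the bend tilted, levelled it and released it. At the end I pushed the stack back with closed fingers until the force reached about 3 N.

**Stack:** the last check in both cameras put its front 82.3–82.8 mm from the panel, where 82 mm is fully snug. The rolls looked level, and no gap showed between them.

**Pegboard:** its measured position did not change (front face at y = 0.327 m).

**Arm:** it stands clear of everything, and the highest force I read was about 8 N, pressing down on the hook.

**Small disagreements:**
- The rod's height by touch came out about 1 mm above my estimate from the images.
- The orange roll's back face was hidden behind the panel, so its contact there is inferred from its front at 38–39 mm and the push force.
- I saw no contact with the recorder, cassette or book, but I did not measure their positions again at the end.

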